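Load two beads into the photo carriage with the one-bead spoon

ROBOT

A 6-joint arm with a two-finger parallel gripper is mounted at the origin on a cart in front of the work surface, level with it; the furniture and walls round the work are solid. World frame = base frame: x ahead of the robot, y to its left, z up, the work surface at z = 0. Lengths are in m, angles in rad, forces in N, time in s.
With the tool pointing down it reaches from about 0.275 to 0.775 m from the base axis. Payload 14.6 kg.
Tool frame: the origin (TCP) lies on the centre line of the jaws, within the pads' length; the fingertips stand 14 mm ahead of it and the grasp point (between the pads) lies 5 mm behind it; y points along the fingers, z is the direction in which the jaws open and shut, and the axes are right-handed (so a half turn about y gives the same grasp; the last joint's range is limited). The gripper opens to 85 mm and grips with 20 to 120 N. Pads are 22 mm wide; open, the fingers measure 114 mm over their backs; the gripper's body (76 mm by 85 mm) begins 54 mm behind the grasp point. The pads swing forward as they close: fully open they stand 13 mm farther back than shut.
Start: joints at [1.022, 0.263, -0.048, 1.259, 0, 1.415], TCP at [0.201, 0.485, 0.206] pointing down, gripper open.
Joint ranges: [-2.65, 2.65], [-0.89, 1.7], [-1.18, 1.37], [-2.13, 2.11], [-1.35, 1.29], [-3.14, 3.14]. Speed limits (rad/s): [1.89, 1.89, 2.57, 2.79, 3.14, 3.14].

INTERFACE

Orientations are given as a unit quaternion [x, y, z, w].
In Python, from workcell import env gives the robot as it stands.
- The arm moves only by the tool move_arm, never from a script. Its argument "plan" is a list of rows, each a list of 5 numbers: the shift along the tool's x, y, z in mm, then the turn about the tool's y in degrees, then the opening, from -1 (shut) to 1 (fully open), so that 0 is half open. A call has 1 to 12 rows; each row is the pose to reach, as a shift and turn from the pose commanded when the call began, along the tool's axes at that moment; what a row does not reach only later rows make up. A row lasts 1/10 s, in which the tool goes at most 50 mm and 8.59 degrees, less where a joint would pass 70% of its speed; a pose out of reach is approached as far as the arm can. A call with a gripper value outside its range is refused whole. The fingers move at their own pace and stop on an object; "squeeze" is the grip in N (left out, the last holds). Time passes only in rows, so rows that repeat a pose let the fingers close. It gives the time, the measured TCP pose, the force and the opening at its end, in the units of the state.
- env.state(): the state, without advancing time (a new reading comes with each control period).
- env.camera(name): name is "side" or "top"; returns a dict with "color" (384x512x3 uint8, red, green, blue), "K" (3x3 intrinsics, pixels), "camera_from_world" (4x4, takes a point from world to camera coordinates). Camera axes: x right, y down, z forward; pixel columns grow to the right and rows downward; lengths in m; the calibration is good to about 2 mm. A picture is of the moment at which its call begins. There is no depth.
- env.hand_in(): hands the job in, once; it reports no verdict.
The state is a dict: "t": time; "joint_pos": joint angles; "dq": joint speeds; "tau": joint torques, N m; "eef_pos": TCP position; "ee_rot": TCP orientation; "force": force on the tool from outside, world axes, zero at the start; "ft_torque": the same for the moment, N m; "width": finger opening in m.
Only numpy, scipy, OpenCV 4.12 (cv2) and the standard library are available. Lean on these libraries where they do the work, as an engineer would, in place of code of your own. Each camera call takes 0.05 s, during which the arm holds its last target.

TASK

Take the spoon off the cork mat and use it to scoop the two glass beads out of the white sorting tray one at a time (never touch a bead with the gripper), tipping each gently, from close above, into the carriage well of its own colour. When both beads are in, lay the spoon back on the cork mat lengthwise, with its bowl and foot both on the mat, and push the carriage along its rails until it is fully home against the stop with the scale bar; it jams if pushed off-centre. Leave the sherds and the eraser where they are.

Things in the scene. Friction and masses are not known exactly. Their poses are not given: they have to be found in the camera images.
- spoon_grip (a point): Where to grip the loose steel spoon (70 g): centre of its dark wooden handle, a bar 84 long (x -50 to 34 from here), 14 wide, 26 tall. Axes: bowl towards +x, z up. The spoon stands on its flat bowl and a foot under the handle's tail (x = -42); this point is 25 above the plane it stands on, the handle's underside 12. A neck 10 wide joins handle and bowl, z -16 to -9.
- spoon_pocket (a point): Centre of a bead resting in the spoon's pocket: 95 in front (+x) of spoon_grip, 11.8 above the sole. Pocket 20 long, 24 wide, floor 1.8 above the sole, side walls 13 high, back wall 12 behind (-x). Holds exactly one bead behind a crest 1.5 above its floor: a bead stays in when the spoon is level and rolls out at the nose when it is tipped nose-down over 32 degrees (45 is sure).
- spoon_edge (a point): Middle of the thin leading edge of the bowl (29 wide), at the level of the sole, 115 in front (+x) of spoon_grip and 25 below it. From here a ramp rises to the crest before the pocket, 12 behind (-x) and 3.3 above the sole. Axes as the spoon's.
- mat: Fixed cork mat, 215 (x) x 80 (y) x 3 mm, on which the spoon stands at the start and must be laid at the end, bowl and foot both on it; origin at the centre of its underside.
- tray: Fixed white sorting tray, 100 (x) x 88 (y) mm, floor 3 thick, origin at the centre of its underside. Two straight lanes along x, side by side, 38 wide between walls 19 high, open at the -x end. A grey stop bar crosses both lanes at x = 30 to 36, z = 9 to 22: a bead pushed to +x comes to rest against it, while the spoon's leading edge and ramp pass under it through the gap, 6 high.
- lane_left (a point): Middle of the +y lane, on its floor, at the stop bar's face. Axes as the tray's: the lane runs from here to -x, 80 long. The spoon goes in from the open -x end, bowl to +x, level, on the floor or up to 1 mm above it; when spoon_grip is 105 to 110 on the -x side of this point the bead has rolled over the crest into the pocket.
- lane_right (a point): The same point of the -y lane.
- blue_bead_center (a point): Centre of the dark blue glass bead with a white band, 20 mm in diameter, 11 g, slippery, rolls easily. It lies in one of the two lanes, the amber bead in the other.
- amber_bead_center (a point): Centre of the amber-yellow glass bead with a white band, 20 mm in diameter, 11 g, slippery, rolls easily.
- stage: Fixed photo stage, bed 200 (x) x 142 (y) x 4 mm, origin at the centre of its underside. Two aluminium guide rails along x, tops at z = 20, inner faces 123 apart. Open at -x; at +x a stop with a black-and-white scale bar, its face at x = 80, top at z = 26.
- carriage: Loose grey carriage (160 g) lying on the bed between the rails, 60 (x) x 120 (y) x 22 high, origin at the centre of its underside; 1.5 mm play at either rail. It slides along the stage's x on plain friction and is home when its origin is at x = 50 of the stage. It is short for its width: pushed more than about 35 mm off its centre line it slews and jams between the rails.
- push_pad (a point): Centre of the red pad on the middle of the carriage's -x face, where to push it towards +x, with closed fingertips or two fingertips 40 apart astride the pad; 17 above the table. Axes as the carriage's.
- blue_well (a point): Centre of the floor of the carriage's blue well: 50 (x) x 46 (y) mm inside, walls 18 high, rim 26 above the table. Axes as the carriage's.
- amber_well (a point): Centre of the floor of the carriage's amber-yellow well, of the same size.
- sherd_long: Loose curved brown sherd, 42 x 98 x 33 mm, to be left alone; origin at the centre of its underside.
- eraser: Loose grey eraser, 22 x 32 x 13 mm, to be left alone; origin at the centre of its underside.
- sherd_wall: Loose brown sherd, 76 x 83 x 18 mm, to be left alone; origin at the centre of its underside.
- blue_bead: The blue bead itself; origin at its centre.
- amber_bead: The amber bead itself; origin at its centre.

How it is judged:
By the outcome, as a careful person would: the job done as asked, in the order asked, and still so for the second after the job is handed in, with the robot touching nothing.
It also fails if it takes over 72 s, if anything falls off the work surface, if the arm or the gripper's body presses on something with over 40 N, if the wrist force passes 120 N, or if a joint passes its speed limit or range.

## Working session

There is one attempt and no reset: what is moved stays moved. The work goes in short steps, Python scripts to look and compute and a tool call to move; the robot and the scene stay as the last step left them, time stands still between calls to the robot, and variables do not carry over. Pictures are saved under pics/ and viewed, and the job is handed in when it is done.

Besides the shell and the picture viewer there is one more tool, called as name(argument=value, ...), one argument or row to a line, values as JSON. move_arm: Moves the arm, as the interface text tells. Its arguments: {"type":"object","properties":{"plan":{"type":"array","items":{"type":"array","items":{"type":"number"}}},"squeeze":{"type":"number"}},"required":["plan"]}

```bash
ls; mkdir -p pics
python3 - <<'E'
from workcell import env
import cv2
print(env.state())
for n in("top","side"):
    c=env.camera(n); cv2.imwrite(f"pics/{n}0.png",c["color"][:,:,::-1]); print(c["K"],c["camera_from_world"])
E
```

```text
pics
{'t': 0.0, 'joint_pos': array([ 1.02171298e+00,  2.63510312e-01, -4.89181167e-02,  1.25937066e+00,
        3.35240079e-05,  1.41550479e+00]), 'dq': array([ 0.00094926,  0.00085853,  0.0013428 , -0.00122545, -0.00207659,
       -0.00067208]), 'tau': array([ 4.18348427e-03, -6.37608290e+01,  3.84564292e+01,  1.35912752e-02,
        2.86340601e-04, -7.73834159e-06]), 'eef_pos': array([0.20128309, 0.48458106, 0.20603854]), 'ee_rot': array([ 0.69377304, -0.13846199,  0.13819515, -0.69311568]), 'force': array([-0.08380963,  0.38795174, -0.19378995]), 'ft_torque': array([ 0.00034524,  0.025878  , -0.01283588]), 'width': 0.08528149699281198}
[[381.35329381   0.         254.02051352]
 [  0.         381.35329381 190.78444373]
 [  0.           0.           1.        ]] [[-0.00297282 -0.99999334 -0.00211816  0.01817062]
 [-0.99349408  0.00319463 -0.11383896  0.57474293]
 [ 0.11384497  0.00176595 -0.99349696  1.06785847]
 [ 0.          0.          0.          1.        ]]
[[441.91572201   0.         254.50701674]
 [  0.         441.91572201 195.58856269]
 [  0.           0.           1.        ]] [[ 0.81594198 -0.57760223 -0.02478588 -0.46003677]
 [-0.22656622 -0.28002452 -0.93287406  0.18985696]
 [ 0.53188949  0.76678676 -0.35934892  0.88390293]
 [ 0.          0.          0.          1.        ]]
```

View pics/top0.png

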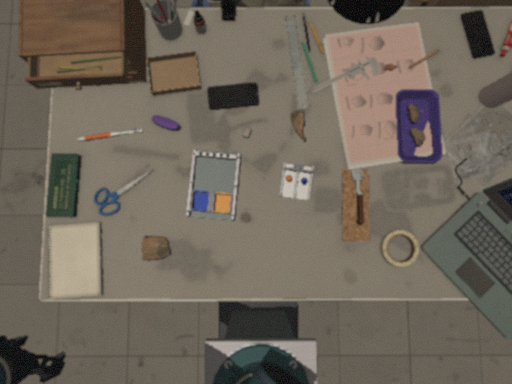

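View pics/side0.png

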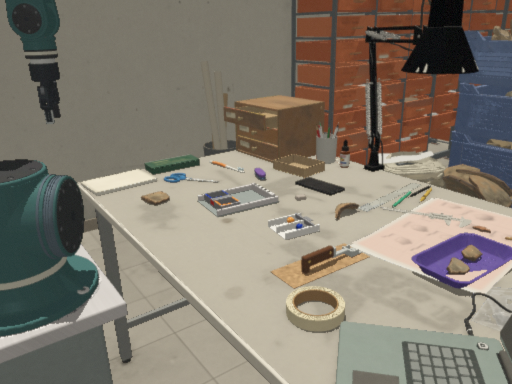

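Run:
```python
import cv2,numpy as np
t=cv2.imread("pics/top0.png");s=cv2.imread("pics/side0.png")
a=cv2.resize(t[140:250,175:385],None,fx=3.8,fy=3.8,interpolation=cv2.INTER_CUBIC);cv2.imwrite("pics/t0z.png",a)
a=cv2.resize(s[175:290,185:385],None,fx=4,fy=4,interpolation=cv2.INTER_CUBIC);cv2.imwrite("pics/s0z.png",a)
```

```text
(no output)
```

View pics/t0z.png

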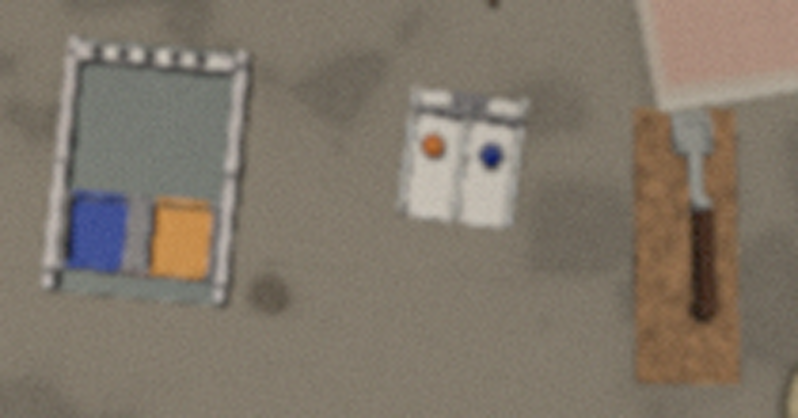

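View pics/s0z.png

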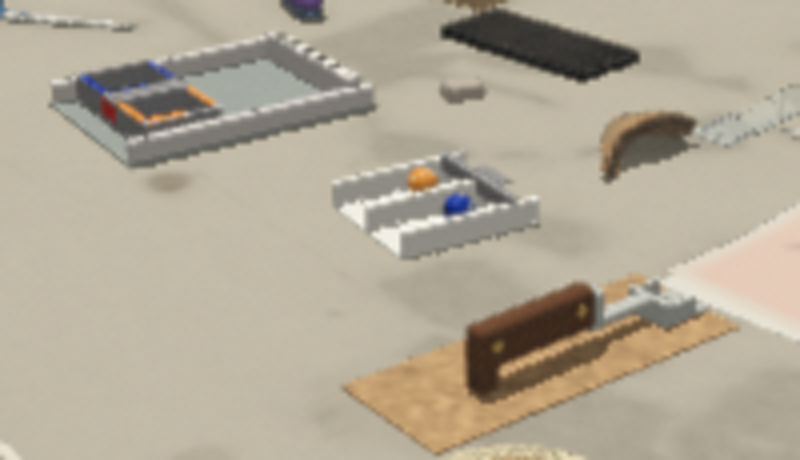

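Run:
```python
from workcell import env
from scipy.spatial.transform import Rotation as R
s=env.state()
print(R.from_quat(s["ee_rot"]).as_matrix().round(3))
print([x for x in dir(env) if x[0]!='_'])
```

```text
[[ 0.923 -0.     0.384]
 [-0.384 -0.001  0.923]
 [-0.    -1.    -0.001]]
['IKError', 'camera', 'hand_in', 'state']
```

```bash
cat > h.py <<'E'
import cv2,numpy as np
K={"top":np.array([[381.35329381,0,254.02051352],[0,381.35329381,190.78444373],[0,0,1]]),
"side":np.array([[441.91572201,0,254.50701674],[0,441.91572201,195.58856269],[0,0,1]])}
T={"top":np.array([[-0.00297282,-0.99999334,-0.00211816,0.01817062],[-0.99349408,0.00319463,-0.11383896,0.57474293],[0.11384497,0.00176595,-0.99349696,1.06785847]]),
"side":np.array([[0.81594198,-0.57760223,-0.02478588,-0.46003677],[-0.22656622,-0.28002452,-0.93287406,0.18985696],[0.53188949,0.76678676,-0.35934892,0.88390293]])}
def px(n,p):
    q=K[n]@(T[n][:,:3]@np.asarray(p,float)+T[n][:,3]); return q[:2]/q[2]
def ray(n,uv,z):
    R=T[n][:,:3];c=-R.T@T[n][:,3];d=R.T@np.linalg.inv(K[n])@np.array([uv[0],uv[1],1.]);return c+d*(z-c[2])/d[2]
E
python3 - <<'E'
from h import *
t=cv2.imread("pics/top0.png");hsv=cv2.cvtColor(t,cv2.COLOR_BGR2HSV)
H,S,V=[hsv[...,i].astype(int) for i in range(3)]
def blob(m,roi,name,z):
    M=np.zeros(m.shape,np.uint8);x0,y0,x1,y1=roi;M[y0:y1,x0:x1]=m[y0:y1,x0:x1]*255
    n,l,st,c=cv2.connectedComponentsWithStats(M);
    i=1+np.argmax(st[1:,4]);cnt=cv2.findContours((l==i).astype(np.uint8),0,2)[0][0]
    r=cv2.minAreaRect(cnt);b=np.array([ray("top",p,z)[:2]*1000 for p in cv2.boxPoints(r)])
    print(name,st[i,4],c[i].round(1),(ray("top",c[i],z)*1000).round(1),"rect",b.round(0).tolist())
    pts=np.argwhere(l==i)[:,::-1];w=np.array([ray("top",p,z)[:2] for p in pts]);w-=w.mean(0);u=np.linalg.svd(w.T@w)[0][:,0];print("   yaw",np.degrees(np.arctan2(u[1],u[0])).round(1))
blob((H>105)&(H<130)&(S>120),(175,180,215,220),"bluewell",.008)
blob((H>8)&(H<25)&(S>140),(205,180,235,220),"amberwell",.008)
blob((H>105)&(H<135)&(S>100),(290,165,320,200),"bluebead",.013)
blob((H>3)&(H<25)&(S>120),(275,165,300,200),"amberbead",.013)
blob((V>165)&(S<60),(270,155,325,205),"traywhite",.003)
blob((V<75),(345,185,375,230),"handle",.041)
blob((H>5)&(H<25)&(S>75),(335,165,375,245),"mat",.003)
for p in [(.57,.17),(.53,-.09),(.5,-.27)]: pass
a=cv2.resize(t[155:205,265:330],None,fx=12,fy=12,interpolation=cv2.INTER_CUBIC);cv2.imwrite("pics/tray.png",a)
a=cv2.resize(t[145:225,180:245],None,fx=7.4,fy=7.4,interpolation=cv2.INTER_CUBIC);cv2.imwrite("pics/stage.png",a)
a=cv2.resize(t[165:245,338:373],None,fx=7.4,fy=7.4,interpolation=cv2.INTER_CUBIC);cv2.imwrite("pics/mat.png",a)
E
```

```text
bluewell 223 [199.9 201.2] [547.4 175.8   8. ] rect [[524.0, 197.0], [578.0, 192.0], [573.0, 154.0], [520.0, 159.0]]
   yaw 172.5
amberwell 234 [221.8 203.2] [541.3 111.3   8. ] rect [[518.0, 133.0], [572.0, 129.0], [568.0, 89.0], [514.0, 94.0]]
   yaw 172.6
bluebead 10 [304.  180.8] [ 606.2 -130.9   13. ] rect [[603.0, -128.0], [612.0, -128.0], [612.0, -134.0], [603.0, -134.0]]
   yaw 177.7
amberbead 16 [288.5 178. ] [614.7 -85.4  13. ] rect [[621.0, -81.0], [621.0, -90.0], [609.0, -90.0], [609.0, -81.0]]
   yaw 178.2
traywhite 517 [295.3 185.6] [ 593.3 -106.2    3. ] rect [[564.0, -61.0], [640.0, -73.0], [628.0, -153.0], [552.0, -141.0]]
   yaw 56.0
handle 142 [359.1 209.6] [ 519.1 -282.7   41. ] rect [[478.0, -275.0], [561.0, -278.0], [561.0, -292.0], [478.0, -289.0]]
   yaw 179.3
mat 1771 [355.  207.8] [ 526.9 -281.     3. ] rect [[646.0, -246.0], [646.0, -327.0], [430.0, -319.0], [430.0, -240.0]]
   yaw 179.7
```

View pics/tray.png

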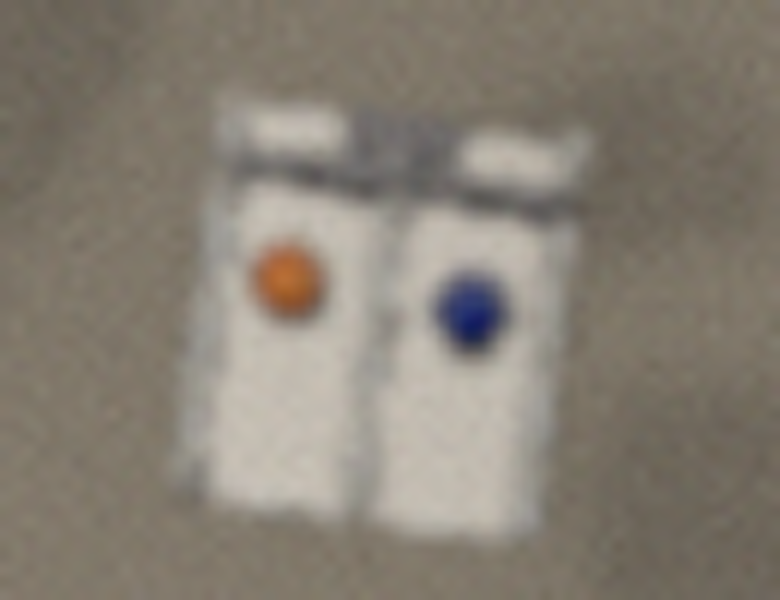

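View pics/stage.png

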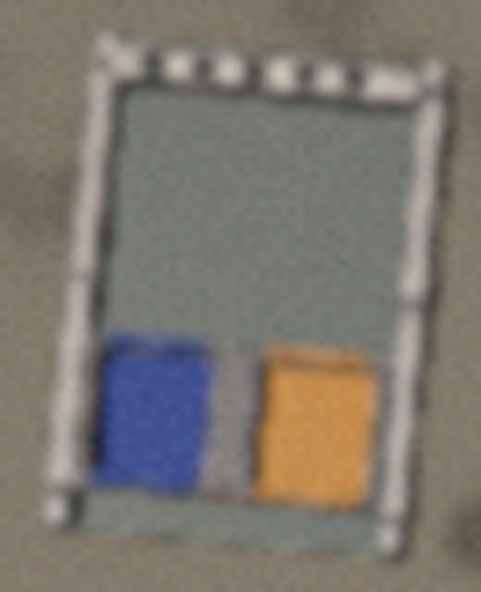

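View pics/mat.png

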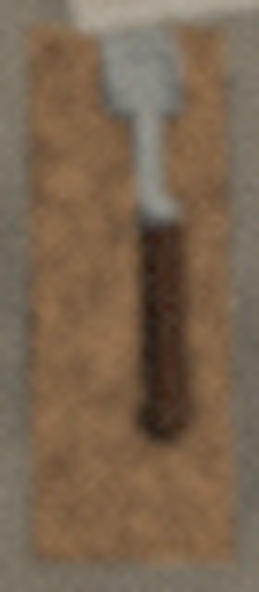

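```bash
cat > ed.py <<'E'
from h import *
from scipy.ndimage import map_coordinates,gaussian_filter
def edge(img,n,a,b,z,pol=0,w=3,chan=None,N=40):
    """a,b world xy approx (mm) at height z (mm); finds edge, returns refined points world mm"""
    g=img.astype(float).mean(2) if chan is None else img[...,chan].astype(float)
    g=gaussian_filter(g,.6)
    a=px(n,[a[0]/1e3,a[1]/1e3,z/1e3]);b=px(n,[b[0]/1e3,b[1]/1e3,z/1e3])
    d=(b-a)/np.linalg.norm(b-a);nn=np.array([-d[1],d[0]]);s=np.arange(-w,w+.01,.1);P=[]
    for f in np.linspace(.06,.94,N):
        q=a+(b-a)*f+s[:,None]*nn;v=map_coordinates(g,[q[:,1],q[:,0]],order=3);dv=np.gradient(v)
        k=np.argmax(np.abs(dv) if pol==0 else pol*dv);P.append(q[k])
    P=np.array(P)
    vx,vy,x0,y0=cv2.fitLine(P.astype(np.float32),cv2.DIST_HUBER,0,.01,.01).ravel()
    r=np.abs((P-[x0,y0])@[-vy,vx]);
    o=[]
    for e in (a,b):
        t=(e-[x0,y0])@[vx,vy];o.append(ray(n,[x0+t*vx,y0+t*vy],z/1e3)[:2]*1e3)
    o=np.array(o);u=o[1]-o[0]
    return o.round(1).tolist(),np.degrees(np.arctan2(u[1],u[0])).round(2),np.median(r).round(2)
E
python3 - <<'E'
from ed import *
t=cv2.imread("pics/top0.png")
def c(u,v,s,x0,y0,z): return ray("top",((u+.5)/s-.5+x0,(v+.5)/s-.5+y0),z/1e3)[:2]*1e3
tr=lambda u,v,z:c(u,v,12,265,155,z); st=lambda u,v,z:c(u,v,7.4,180,145,z); ma=lambda u,v,z:c(u,v,7.4,338,165,z)
def go(nm,f,a,b,z,**k): print(nm,edge(t,"top",f(*a,z),f(*b,z),z,**k))
go("tray L outer top",tr,(185,480),(225,95),22,w=1.5)
go("tray R outer top",tr,(540,530),(590,135),22,w=1.5)
go("tray front floor",tr,(210,505),(535,540),3,w=1.5)
go("tray back top",tr,(225,95),(590,130),22,w=1.5)
go("bar dark",tr,(240,165),(575,205),22,w=1.5)
go("laneL floor +y",tr,(213,490),(243,200),3,w=1.3)
go("laneL floor -y",tr,(345,500),(378,210),3,w=1.3)
go("laneR floor +y",tr,(380,510),(405,225),3,w=1.3)
go("laneR floor -y",tr,(515,520),(548,245),3,w=1.3)
go("stage L outer",st,(48,510),(92,60),20,w=1.5)
go("stage R outer",st,(405,540),(445,75),20,w=1.5)
go("stage L inner",st,(80,480),(112,95),20,w=1.2)
go("stage R inner",st,(385,500),(415,110),20,w=1.2)
go("stop face",st,(125,82),(410,103),26,w=1.5)
go("bed front",st,(85,535),(370,555),4,w=1.5)
go("blue L",st,(95,470),(105,350),8,w=1.3,chan=2)
go("blue R",st,(200,480),(212,350),8,w=1.3,chan=2)
go("amb L",st,(258,490),(268,360),8,w=1.3,chan=2)
go("amb R",st,(368,500),(380,360),8,w=1.3,chan=2)
go("wells near",st,(95,488),(195,490),26,w=1.3)
go("wells far b",st,(110,338),(210,345),26,w=1.3)
go("amb near",st,(262,500),(365,508),26,w=1.3)
go("amb far",st,(270,352),(375,360),26,w=1.3)
go("mat L",ma,(38,550),(38,30),3); go("mat R",ma,(232,560),(232,40),3); go("mat near",ma,(45,560),(225,560),3,w=2)
go("handle L",ma,(140,425),(142,225),41,w=1.5,chan=2); go("handle R",ma,(183,425),(185,225),41,w=1.5,chan=2)
go("handle tail",ma,(150,437),(175,437),41,w=1.5,chan=2)
E
```

```text
tray L outer top ([[565.2, -56.1], [659.7, -68.5]], np.float64(-7.43), np.float64(0.19))
tray R outer top ([[552.5, -143.6], [649.6, -157.2]], np.float64(-7.98), np.float64(0.25))
tray front floor ([[561.9, -66.6], [550.9, -146.3]], np.float64(-97.84), np.float64(0.14))
tray back top ([[658.9, -69.8], [646.9, -158.5]], np.float64(-97.72), np.float64(0.26))
bar dark ([[637.8, -72.8], [627.6, -154.4]], np.float64(-97.1), np.float64(0.0))
laneL floor +y ([[564.5, -65.5], [636.4, -77.5]], np.float64(-9.51), np.float64(0.34))
laneL floor -y ([[561.9, -98.0], [634.2, -107.4]], np.float64(-7.39), np.float64(0.26))
laneR floor +y ([[559.2, -107.8], [630.1, -117.0]], np.float64(-7.4), np.float64(0.18))
laneR floor -y ([[556.1, -145.4], [624.6, -154.9]], np.float64(-7.9), np.float64(0.0))
stage L outer ([[510.8, 215.7], [690.1, 198.7]], np.float64(-5.43), np.float64(0.08))
stage R outer ([[498.7, 76.3], [683.6, 58.3]], np.float64(-5.55), np.float64(0.13))
stage L inner ([[522.7, 204.8], [676.0, 191.6]], np.float64(-4.9), np.float64(0.15))
stage R inner ([[514.2, 82.1], [669.4, 69.3]], np.float
[... 625 characters left out ...]
150.4]], np.float64(-96.86), np.float64(0.17))
amb near ([[516.5, 129.1], [512.3, 88.9]], np.float64(-95.96), np.float64(0.09))
amb far ([[571.2, 126.7], [567.0, 85.6]], np.float64(-95.7), np.float64(0.14))
mat L ([[436.0, -235.5], [644.0, -243.7]], np.float64(-2.26), np.float64(0.36))
mat R ([[432.0, -312.7], [639.5, -328.3]], np.float64(-4.31), np.float64(0.58))
mat near ([[429.0, -245.0], [434.3, -315.7]], np.float64(-85.74), np.float64(0.43))
handle L ([[483.8, -274.3], [560.9, -276.1]], np.float64(-1.34), np.float64(0.06))
handle R ([[483.9, -294.2], [560.8, -293.4]], np.float64(0.6), np.float64(0.2))
handle tail ([[477.7, -277.4], [476.2, -286.7]], np.float64(-99.32), np.float64(0.02))
```

Run:
```python
from ed import *
s=cv2.imread("pics/side0.png");t=cv2.imread("pics/top0.png")
def c(u,v,s,x0,y0,z): return (ray("top",((u+.5)/s-.5+x0,(v+.5)/s-.5+y0),z/1e3)[:2]*1e3).round(1)
print("bowl",c(105,70,7.4,338,165,16),c(180,70,7.4,338,165,16),"mid",c(143,70,7.4,338,165,16),"neck",c(150,150,7.4,338,165,17))
def fr(yaw,u,v,p):
    a=np.radians(yaw);U=np.array([np.cos(a),np.sin(a)]);V=np.array([-U[1],U[0]])
    w=U*(u+p[0])+V*(v+p[1]);return [w[0]/1e3,w[1]/1e3,p[2]/1e3]
L=[]
def poly(img,n,f,pts,col,k):
    q=np.array([px(n,f(p)) for p in pts]);return [((q-k[0])*k[1]+k[1]/2-.5).round().astype(int),col]
tray=lambda p:fr(-7.7,614,-24.1,p); stg=lambda p:fr(-5.3,583,192,p); car=lambda p:fr(-5.3,530,192,p)
def spo(p,yaw=2.,g=(527,-287,28)):
    a=np.radians(yaw);return [(g[0]+np.cos(a)*p[0]-np.sin(a)*p[1])/1e3,(g[1]+np.sin(a)*p[0]+np.cos(a)*p[1])/1e3,(g[2]+p[2])/1e3]
mat=lambda p:fr(-2.5,538*np.cos(np.radians(2.5))+281*np.sin(np.radians(2.5)),-281+538*np.sin(np.radians(2.5)),p)
box=lambda x,y,z:[(-x,-y,z),(x,-y,z),(x,y,z),(-x,y,z),(-x,-y,z)]
items=[(tray,box(50,44,22),(0,0,255)),(tray,[(30,-44,22),(30,44,22)],(255,0,255)),(tray,[(-50,0,22),(50,0,22)],(0,255,0)),
(stg,box(100,71,20),(0,0,255)),(stg,[(80,-60,26),(80,60,26)],(255,0,255)),(car,box(30,60,26),(0,255,255)),
(spo,[(-50,-7,13),(34,-7,13),(34,7,13),(-50,7,13),(-50,-7,13)],(0,255,0)),(spo,[(115,-14.5,-25),(115,14.5,-25),(83,14.5,-25),(83,-14.5,-25),(115,-14.5,-25)],(255,255,0)),(mat,box(107.5,40,3),(255,0,0))]
for img,n,x0,y0,w,h,k in((t,"top",175,140,210,110,3.8),(s,"side",185,175,200,115,4)):
    a=cv2.resize(img[y0:y0+h,x0:x0+w],None,fx=k,fy=k,interpolation=cv2.INTER_CUBIC)
    for f,p,col in items:
        q=np.array([px(n,f(x)) for x in p]);q=((q-[x0,y0]+.5)*k-.5).round().astype(np.int32);cv2.polylines(a,[q],False,col,1)
    cv2.imwrite(f"pics/ov_{n}.png",a)
```

```text
bowl [ 625.5 -271.5] [ 625.4 -301.3] mid [ 625.4 -286.6] neck [ 593.2 -288. ]
```

View pics/ov_top.png

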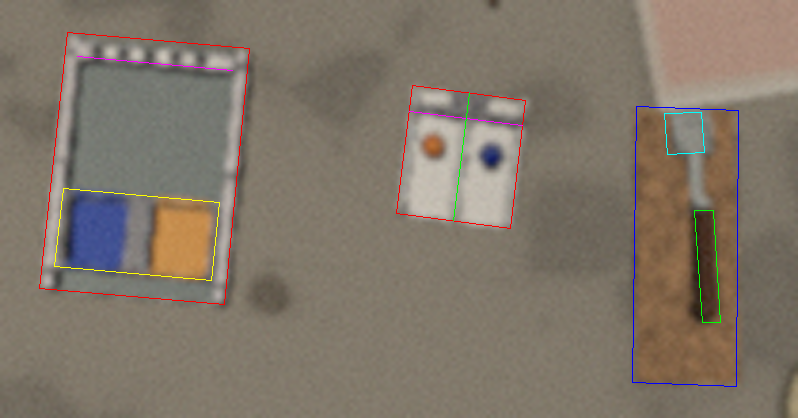

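View pics/ov_side.png

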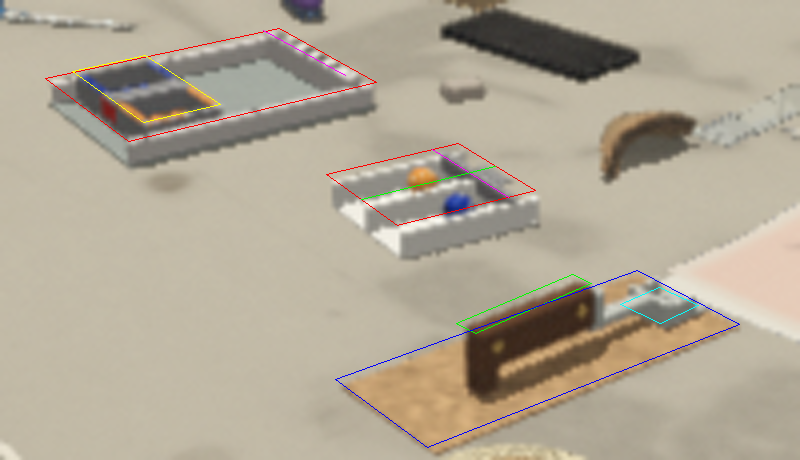

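move_arm(
  plan=[
    [598, 106, -587, -22.6, 1],
    [598, 106, -587, -22.6, 1],
    [598, 106, -587, -22.6, 1],
    [598, 106, -587, -22.6, 1],
    [598, 106, -587, -22.6, 1],
    [598, 106, -587, -22.6, 1],
    [598, 106, -587, -22.6, 1],
    [598, 106, -587, -22.6, 1],
    [598, 106, -587, -22.6, 1],
    [598, 106, -587, -22.6, 1],
    [598, 106, -587, -22.6, 1],
    [598, 106, -587, -22.6, 1],
  ],
)

```text
t: 1.3
eef_pos: [0.4311, -0.0583, 0.1319]
ee_rot: [-0.707, -0.0, 0.0, 0.707]
force: [1.3, 1.5, -0.0]
width: 0.0853
```

move_arm(
  plan=[
    [95, 31, -225, 0, 1],
    [95, 31, -225, 0, 1],
    [95, 31, -225, 0, 1],
    [95, 31, -225, 0, 1],
    [95, 31, -225, 0, 1],
    [95, 31, -225, 0, 1],
    [95, 31, -225, 0, 1],
  ],
)

```text
t: 2.0
eef_pos: [0.5256, -0.2815, 0.1003]
ee_rot: [-0.707, 0.001, 0.0, 0.707]
force: [-0.0, 0.0, -0.3]
width: 0.0854
```

```bash
cat > look.py <<'E'
import sys
from ed import *
from workcell import env
nm=sys.argv[1];st=env.state();print(st["t"],(st["eef_pos"]*1e3).round(1),st["ee_rot"].round(4),st["force"].round(1),st["ft_torque"].round(2),st["width"])
for n,r in (("top",sys.argv[2]),("side",sys.argv[3])):
    if r=="-":continue
    x0,y0,w,h=map(int,r.split(","));i=env.camera(n)["color"][:,:,::-1].copy();cv2.imwrite(f"pics/{nm}_{n}_full.png",i)
    k=min(780/w,580/h);cv2.imwrite(f"pics/{nm}_{n}.png",cv2.resize(i[y0:y0+h,x0:x0+w],None,fx=k,fy=k,interpolation=cv2.INTER_CUBIC));print(n,"scale",k)
E
python3 look.py a 310,130,100,120 230,140,180,130
```

```text
2.0 [ 525.6 -281.5  100.3] [-7.067e-01  7.000e-04  2.000e-04  7.075e-01] [-0.   0.  -0.3] [ 0.04 -0.01 -0.04] 0.08540780764999313
top scale 4.833333333333333
side scale 4.333333333333333
```

View pics/a_top.png

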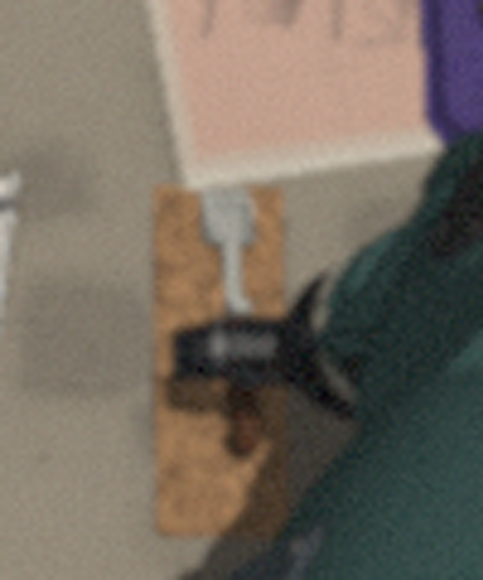

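View pics/a_side.png

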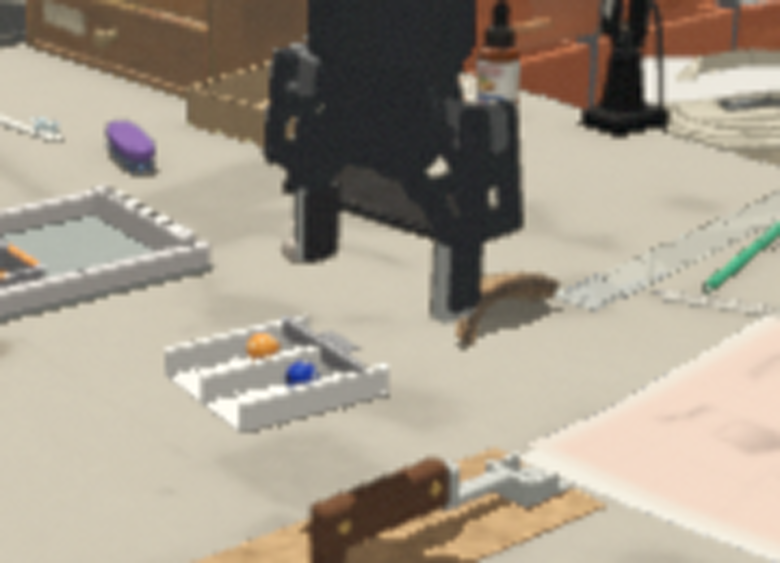

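Run:
```python
from h import *
for y in(-239,-324):
  for x in (514.6,536.6):
    for z in(98,):
      print(x,y,((px("side",[x/1e3,y/1e3,z/1e3])-[230,140]+.5)*4.333).round(0),((px("top",[x/1e3,y/1e3,z/1e3])-[310,130]+.5)*4.833).round(0))
```

```text
514.6 -239 [303. 342.] [190. 389.]
536.6 -239 [337. 331.] [188. 349.]
514.6 -324 [425. 402.] [342. 388.]
536.6 -324 [460. 389.] [340. 349.]
```

```bash
python3 - <<'E'
from h import *
for z in (98,110,120,130,140): print(z,[((px("side",[x/1e3,y/1e3,z/1e3])-[230,140]+.5)*4.333).round(0) for x,y in((514,-239),(536,-239),(514,-324),(536,-324))])
E
python3 look.py b 310,130,100,120 230,140,180,130
```

```text
98 [array([302., 343.]), array([336., 332.]), array([424., 402.]), array([459., 390.])]
110 [array([302., 320.]), array([336., 309.]), array([425., 379.]), array([460., 366.])]
120 [array([303., 301.]), array([337., 291.]), array([426., 358.]), array([461., 346.])]
130 [array([303., 282.]), array([337., 272.]), array([427., 338.]), array([462., 326.])]
140 [array([303., 263.]), array([337., 253.]), array([427., 318.]), array([463., 306.])]
2.1 [ 525.6 -280.1  101.1] [-7.069e-01 -1.000e-04  6.000e-04  7.073e-01] [-1.2  0.5 -0.3] [-0.01  0.01  0.02] 0.08532595944299005
top scale 4.833333333333333
side scale 4.333333333333333
```

View pics/b_side.png

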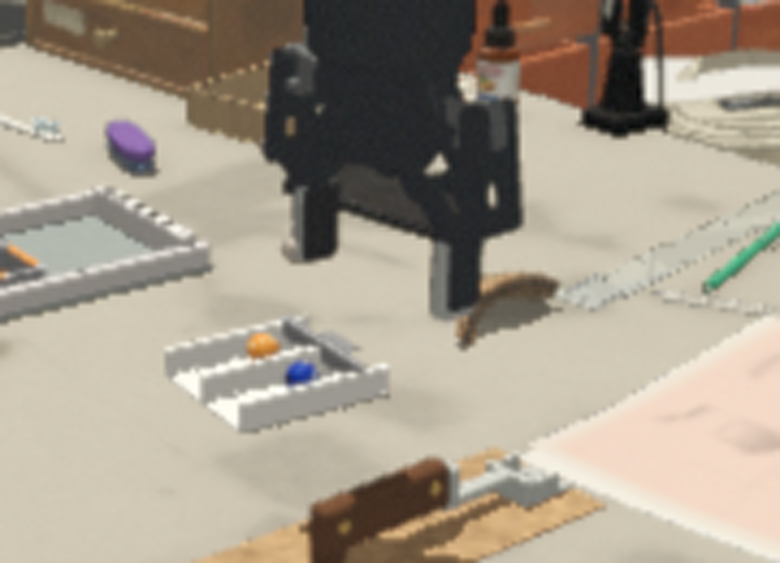

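move_arm(
  plan=[
    [2, 40, -6, 0, 1],
    [2, 40, -6, 0, 1],
    [2, 40, -6, 0, 1],
  ],
)

```text
t: 2.5
eef_pos: [0.5276, -0.2861, 0.0617]
ee_rot: [-0.707, -0.0, 0.001, 0.707]
force: [-0.3, 0.4, 1.2]
width: 0.0855
```

```bash
python3 look.py c 310,130,100,120 230,140,180,130
```

```text
2.5 [ 527.6 -286.1   61.7] [-7.068e-01 -1.000e-04  8.000e-04  7.074e-01] [-0.3  0.4  1.2] [ 0.01  0.01 -0.01] 0.08551634751736041
top scale 4.833333333333333
side scale 4.333333333333333
```

View pics/c_side.png

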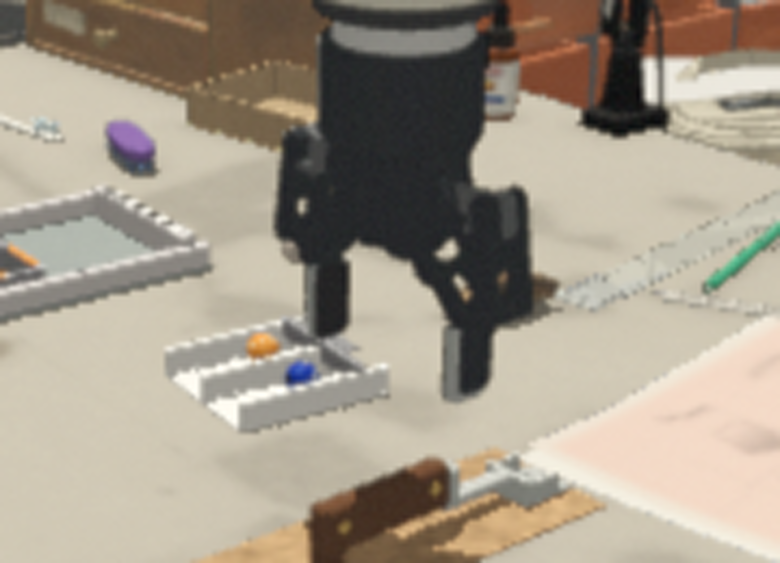

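View pics/c_top.png

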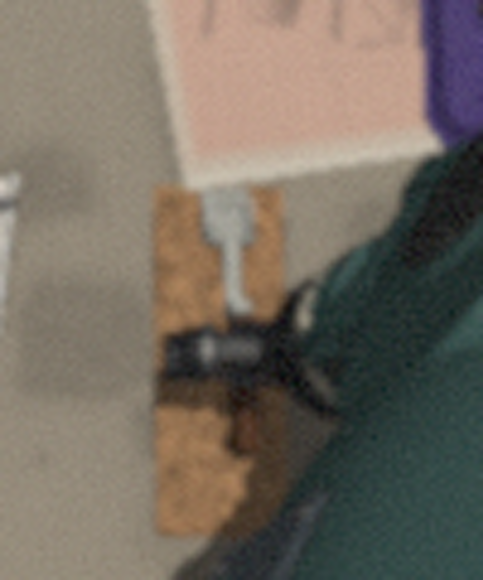

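move_arm(
  plan=[
    [0, 38, -1, 0, 1],
    [0, 38, -1, 0, 1],
    [0, 38, -1, 0, 1],
  ],
)

```text
t: 2.9
eef_pos: [0.528, -0.2878, 0.0243]
ee_rot: [-0.707, -0.0, 0.0, 0.707]
force: [-0.1, -0.7, 0.4]
width: 0.0852
```

```bash
python3 look.py d - 230,140,180,130
```

```text
2.9 [ 528.  -287.8   24.3] [-7.071e-01 -2.000e-04  3.000e-04  7.072e-01] [-0.1 -0.7  0.4] [-0.02  0.03 -0.01] 0.0852334251385958
side scale 4.333333333333333
```

View pics/d_side.png

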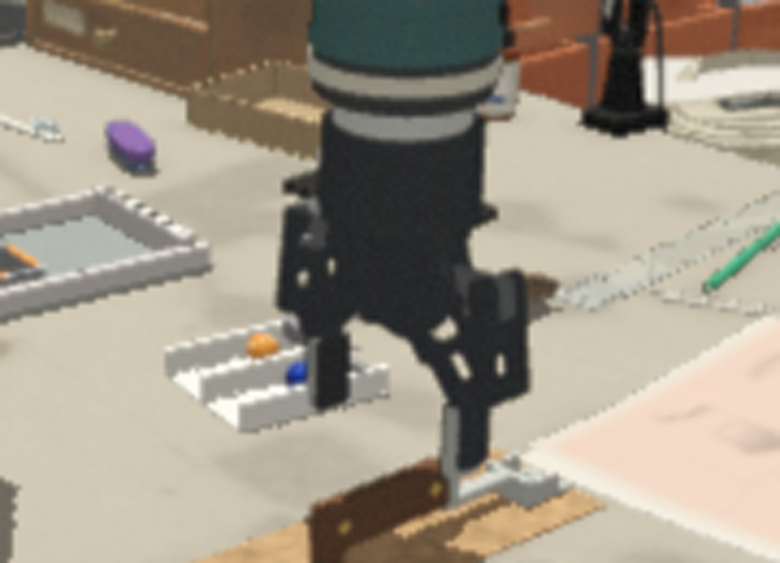

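move_arm(
  plan=[
    [0, 20, 0, 0, 1],
    [0, 20, 0, 0, 1],
  ],
)

```text
t: 3.15
eef_pos: [0.5278, -0.2878, 0.0032]
ee_rot: [-0.707, -0.0, 0.0, 0.707]
force: [-0.6, 0.2, -0.2]
width: 0.0855
```

```bash
python3 look.py e - 230,140,180,130
```

```text
3.15 [ 527.8 -287.8    3.2] [-7.070e-01 -0.000e+00  5.000e-04  7.073e-01] [-0.6  0.2 -0.2] [-0.02  0.01 -0.01] 0.08545123916082323
side scale 4.333333333333333
```

View pics/e_side.png

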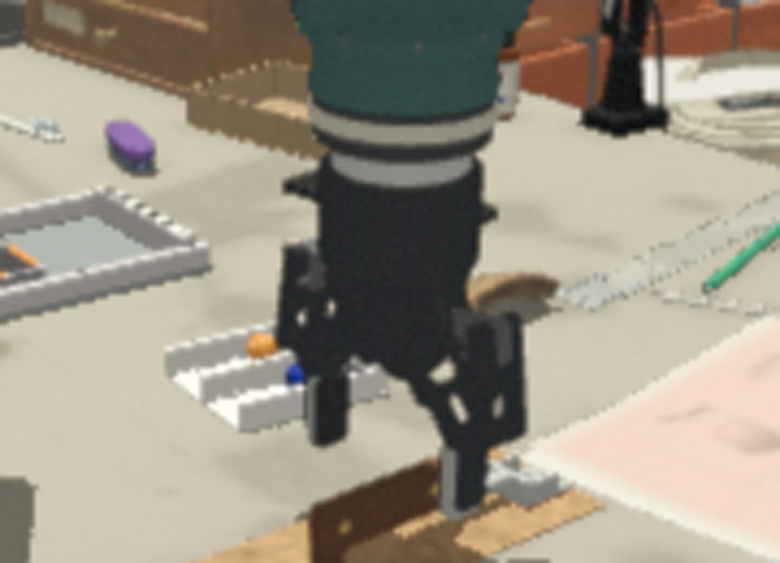

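move_arm(
  plan=[
    [0, 10, 0, 0, 1],
    [0, 18, 0, 0, 1],
    [0, 18, 0, 0, 1],
  ],
)

```text
t: 3.5
eef_pos: [0.5276, -0.2877, -0.0156]
ee_rot: [-0.707, 0.0, 0.001, 0.707]
force: [0.9, 0.6, -0.8]
width: 0.0857
```

```bash
python3 look.py f 310,130,100,120 230,140,180,130
```

```text
3.5 [ 527.6 -287.7  -15.6] [-7.068e-01  2.000e-04  6.000e-04  7.074e-01] [ 0.9  0.6 -0.8] [0.03 0.03 0.02] 0.08567272222748085
top scale 4.833333333333333
side scale 4.333333333333333
```

View pics/f_side.png

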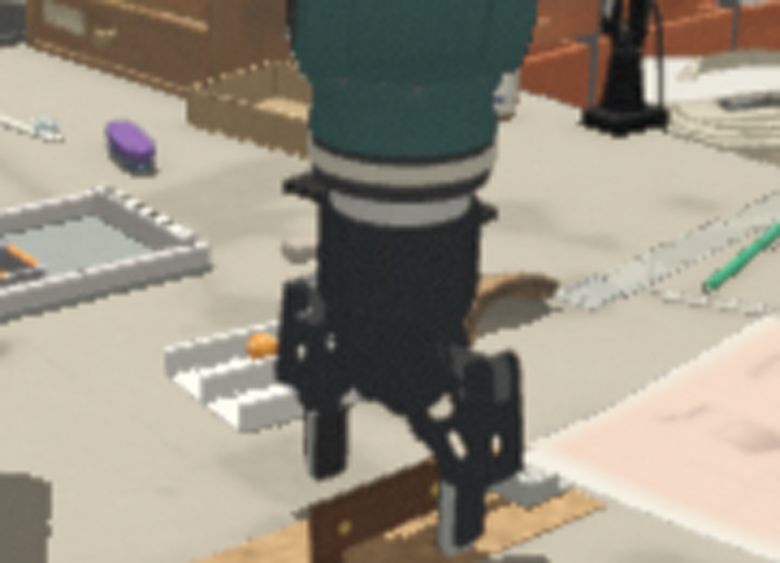

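move_arm(
  plan=[
    [0, 0, 0, 0, -1],
    [0, 0, 0, 0, -1],
    [0, 0, 0, 0, -1],
    [0, 0, 0, 0, -1],
    [0, 0, 0, 0, -1],
    [0, 0, 0, 0, -1],
  ],
  squeeze=60,
)

```text
t: 4.2
eef_pos: [0.5281, -0.2881, -0.0146]
ee_rot: [0.707, 0.0, -0.0, -0.707]
force: [-0.5, 0.1, 3.9]
width: 0.0132
```

```bash
python3 look.py g 310,130,100,120 230,140,180,130
```

```text
4.2 [ 528.1 -288.1  -14.6] [ 7.072e-01  3.000e-04 -2.000e-04 -7.070e-01] [-0.5  0.1  3.9] [0.05 0.21 0.  ] 0.01321783160482775
top scale 4.833333333333333
side scale 4.333333333333333
```

View pics/g_side.png

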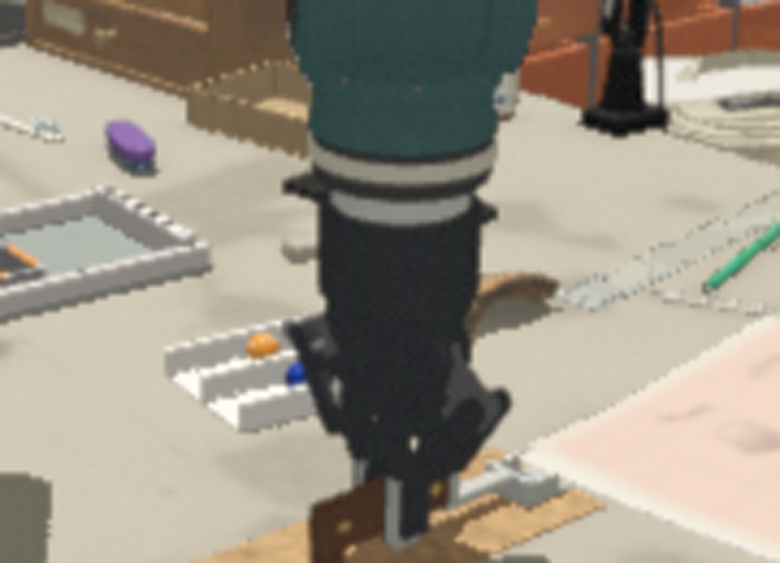

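View pics/g_top.png

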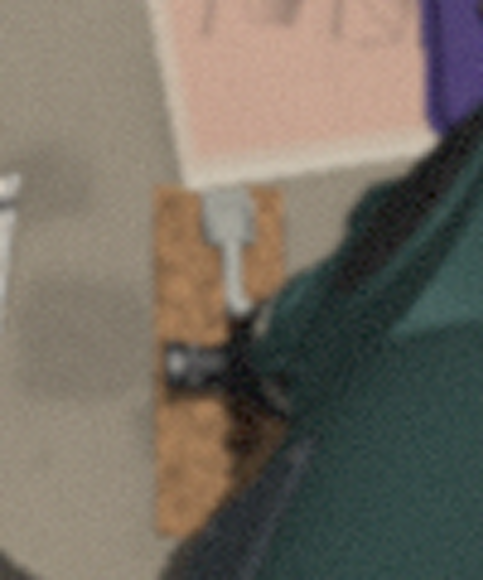

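move_arm(
  plan=[
    [0, -30, 0, 0, -1],
    [0, -60, 0, 0, -1],
    [-20, -60, 46, 2, -1],
    [-40, -60, 92, 4, -1],
    [-60, -60, 138, 6, -1],
    [-80, -60, 184, 7.7, -1],
    [-98, -60, 227, 7.7, -1],
    [-98, -60, 227, 7.7, -1],
    [-98, -60, 227, 7.7, -1],
  ],
)

```text
t: 5.2
eef_pos: [0.4299, -0.0604, 0.0454]
ee_rot: [0.706, -0.046, 0.047, -0.705]
force: [0.2, -0.3, -0.9]
width: 0.013
```

```bash
python3 look.py i 260,140,100,110 190,140,190,140
```

```text
5.2 [429.9 -60.4  45.4] [ 0.7057 -0.0464  0.0468 -0.7055] [ 0.2 -0.3 -0.9] [-0.05  0.01  0.02] 0.013049192897246494
top scale 5.2727272727272725
side scale 4.105263157894737
```

View pics/i_side.png

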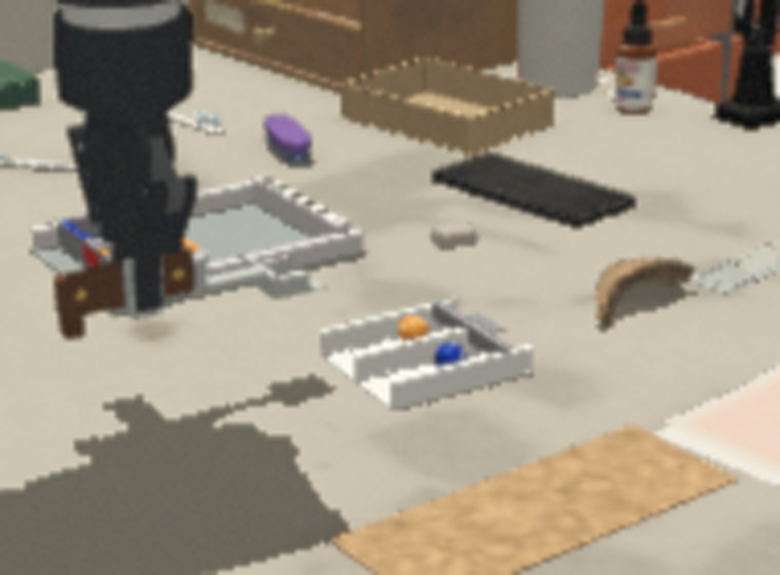

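View pics/i_top.png

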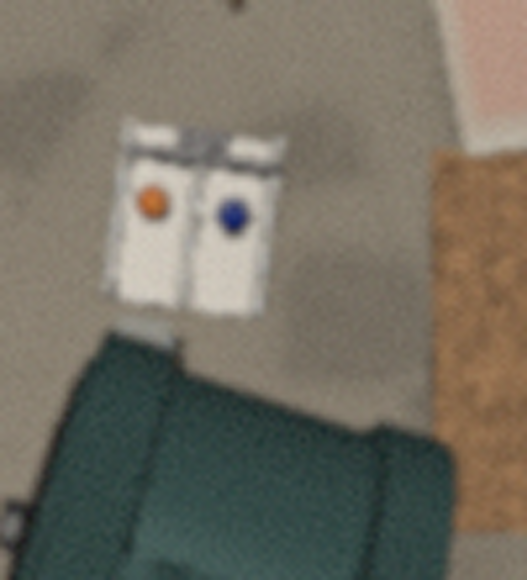

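Run:
```python
from h import *
k=5.2727
a=np.radians(-7.7);U=np.array([np.cos(a),np.sin(a)]);V=np.array([-U[1],U[0]])
for uv in((116,320),(178,334),(147,327)):
    w=ray("top",((uv[0]+.5)/k-.5+260,(uv[1]+.5)/k-.5+140),.063)[:2]*1e3;print(w.round(1),(w@U).round(1),(w@V).round(1))
w=np.array([429.9,-60.4]);print(w@U,w@V)
```

```text
[544.3 -60.7] 547.6 12.7
[536.8 -93.5] 544.5 -20.8
[540.6 -77.1] 546.0 -4.0
434.116443156673 -2.254724151452365
```

move_arm(
  plan=[
    [0, 30, -1, 0, -1],
    [0, 50, -1, 0, -1],
    [0, 59.5, -1, 0, -1],
    [15, 59.5, -1, 0, -1],
    [15, 59.5, -1, 0, -1],
  ],
)

```text
t: 5.8
eef_pos: [0.4444, -0.0646, -0.0148]
ee_rot: [-0.705, 0.049, -0.047, 0.706]
force: [-2.3, 0.2, -1.0]
width: 0.0135
```

```bash
python3 look.py j 260,140,100,110 220,190,140,100
```

```text
5.8 [444.4 -64.6 -14.8] [-0.7053  0.0486 -0.0466  0.7057] [-2.3  0.2 -1. ] [0.22 0.62 0.02] 0.013499844019682766
top scale 5.2727272727272725
side scale 5.571428571428571
```

View pics/j_side.png

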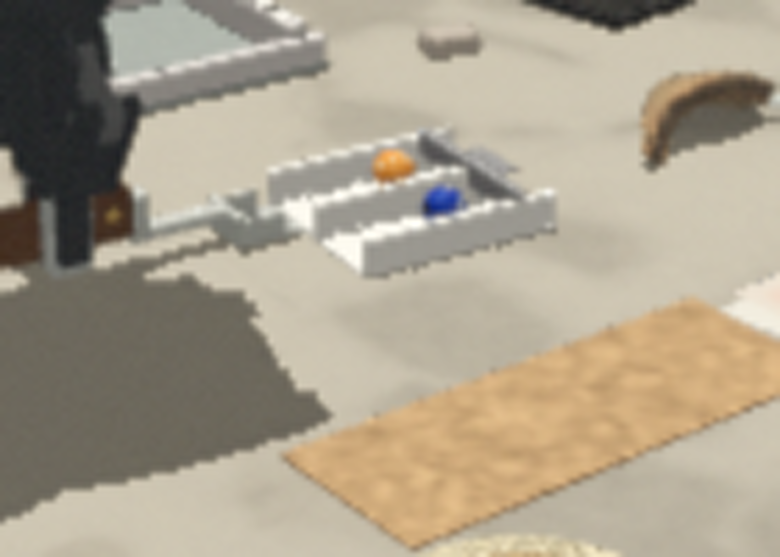

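View pics/j_top.png

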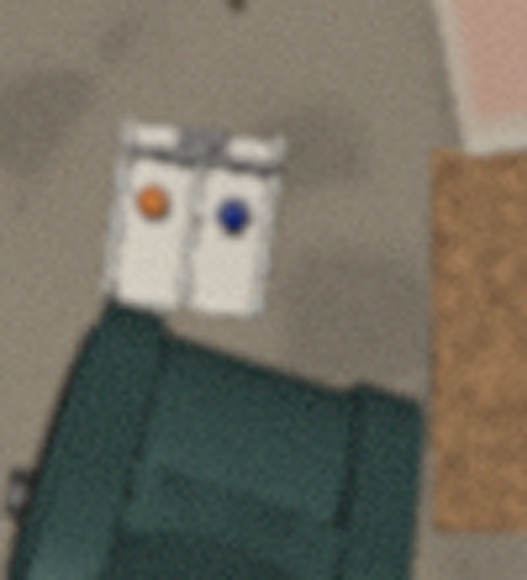

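move_arm(
  plan=[
    [-8, 0, 0, 0, -1],
    [-8, -2, 0, 0, -1],
    [5, -2, 0, 0, -1],
    [18, -2, 0, 0, -1],
    [18, -2, 0, 0, -1],
  ],
)

```text
t: 6.4
eef_pos: [0.4642, -0.067, -0.0118]
ee_rot: [0.706, -0.046, 0.048, -0.705]
force: [0.4, -0.2, -1.0]
width: 0.0132
```

```bash
python3 look.py k - 220,190,140,100
```

```text
6.4 [464.2 -67.  -11.8] [ 0.7057 -0.0465  0.0481 -0.7053] [ 0.4 -0.2 -1. ] [-0.01  0.01 -0.05] 0.013233934283904635
side scale 5.571428571428571
```

View pics/k_side.png

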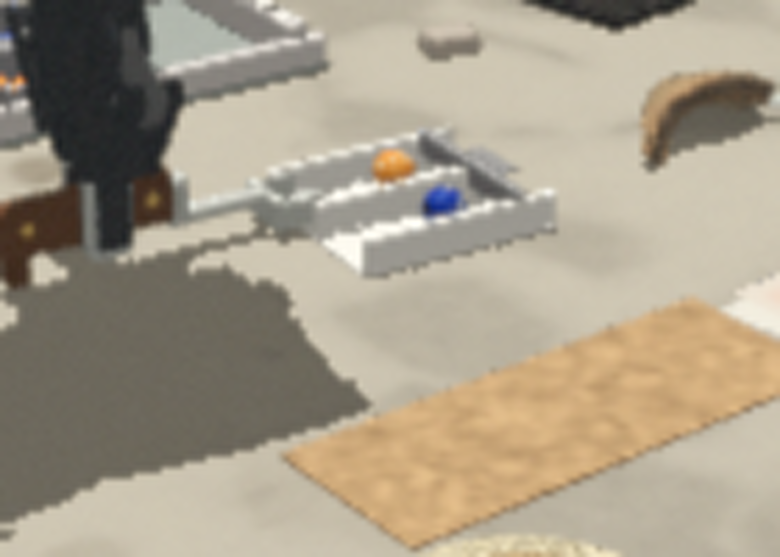

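move_arm(
  plan=[
    [8, 1, 0, 0, -1],
    [8, 1, 0, 0, -1],
  ],
)

```text
t: 6.65
eef_pos: [0.4709, -0.0677, -0.0133]
ee_rot: [0.706, -0.047, 0.047, -0.705]
force: [0.4, 0.6, -1.0]
width: 0.0136
```

move_arm(
  plan=[
    [0, 1, 0, 0, -1],
    [0, 1, 0, 0, -1],
  ],
)

```text
t: 6.85
eef_pos: [0.47, -0.0674, -0.0144]
ee_rot: [-0.705, 0.047, -0.047, 0.706]
force: [0.3, 0.1, -0.6]
width: 0.013
```

```bash
python3 look.py l - 220,190,140,100
```

```text
6.85 [470.  -67.4 -14.4] [-0.7055  0.0474 -0.0471  0.7056] [ 0.3  0.1 -0.6] [ 0.03 -0.03  0.04] 0.01304217588697251
side scale 5.571428571428571
```

move_arm(
  plan=[
    [0, 0.7, 0, 0, -1],
    [0, 0.7, 0, 0, -1],
  ],
)

```text
t: 7.1
eef_pos: [0.4701, -0.0675, -0.015]
ee_rot: [-0.706, 0.047, -0.047, 0.706]
force: [-2.3, 0.4, 3.0]
width: 0.0132
```

```bash
python3 look.py m - 220,190,140,100
```

```text
7.1 [470.1 -67.5 -15. ] [-0.7055  0.0473 -0.0472  0.7055] [-2.3  0.4  3. ] [0.   0.16 0.01] 0.01321506078187588
side scale 5.571428571428571
```

View pics/m_side.png

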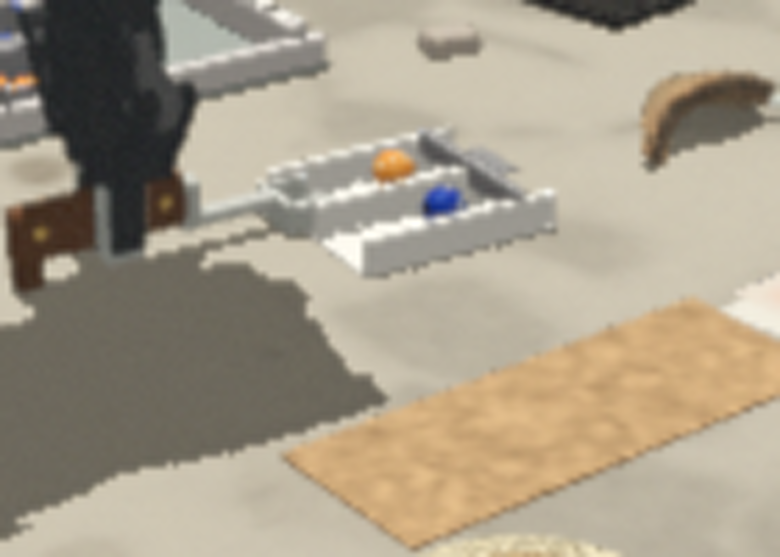

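move_arm(
  plan=[
    [8, -0.4, 0, 0, -1],
    [16, -0.4, 0, 0, -1],
    [24, -0.4, 0, 0, -1],
    [31, -0.4, 0, 0, -1],
    [38, -0.4, 0, 0, -1],
    [44, -0.4, 0, 0, -1],
    [50, -0.4, 0, 0, -1],
    [55, -0.4, 0, 0, -1],
    [59, -0.4, 0, 0, -1],
    [63, -0.4, 0, 0, -1],
    [63, -0.4, 0, 0, -1],
  ],
)

```text
t: 8.25
eef_pos: [0.5333, -0.076, -0.0146]
ee_rot: [0.706, -0.047, 0.047, -0.706]
force: [0.2, -1.2, -0.9]
width: 0.0133
```

```bash
python3 look.py n 260,140,100,110 220,190,140,100
```

```text
8.25 [533.3 -76.  -14.6] [ 0.7056 -0.0471  0.0474 -0.7055] [ 0.2 -1.2 -0.9] [-0.07 -0.01 -0.03] 0.013342467796113349
top scale 5.2727272727272725
side scale 5.571428571428571
```

View pics/n_side.png

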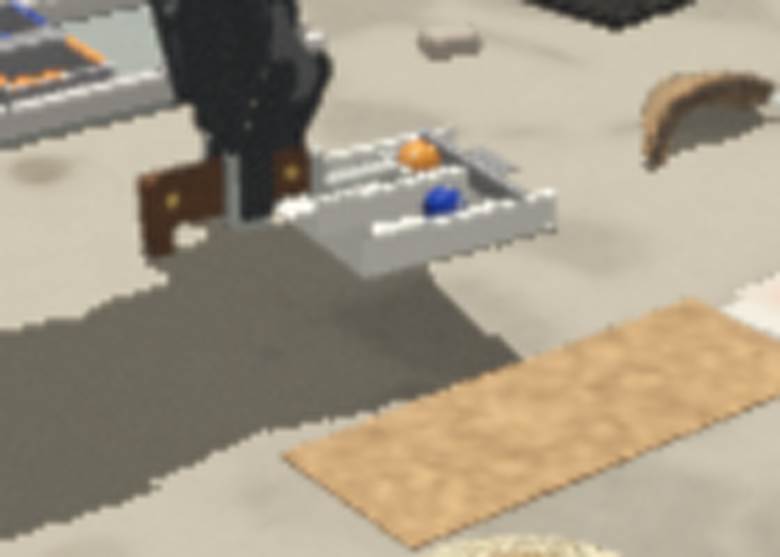

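View pics/n_top.png

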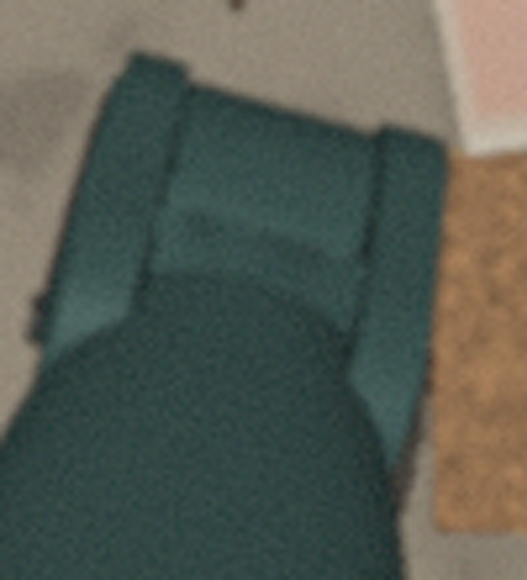

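move_arm(
  plan=[
    [1.5, 0, 0, 0, -1],
    [1.5, 0, 0, 0, -1],
    [-2, 0, 0, 0, -1],
    [-7, 0, 0, 0, -1],
    [-13, 0, 0, 0, -1],
    [-19, 0, 0, 0, -1],
    [-25, 0, 0, 0, -1],
    [-29, 0, 0, 0, -1],
    [-31, 0, 0, 0, -1],
    [-31, 0, 0, 0, -1],
  ],
)

```text
t: 9.35
eef_pos: [0.5018, -0.0718, -0.0146]
ee_rot: [0.706, -0.047, 0.047, -0.706]
force: [0.7, -0.9, -0.4]
width: 0.013
```

```bash
python3 look.py o - 220,190,140,100
```

```text
9.35 [501.8 -71.8 -14.6] [ 0.7055 -0.0473  0.0473 -0.7055] [ 0.7 -0.9 -0.4] [0.02 0.03 0.05] 0.013034782874670392
side scale 5.571428571428571
```

View pics/o_side.png

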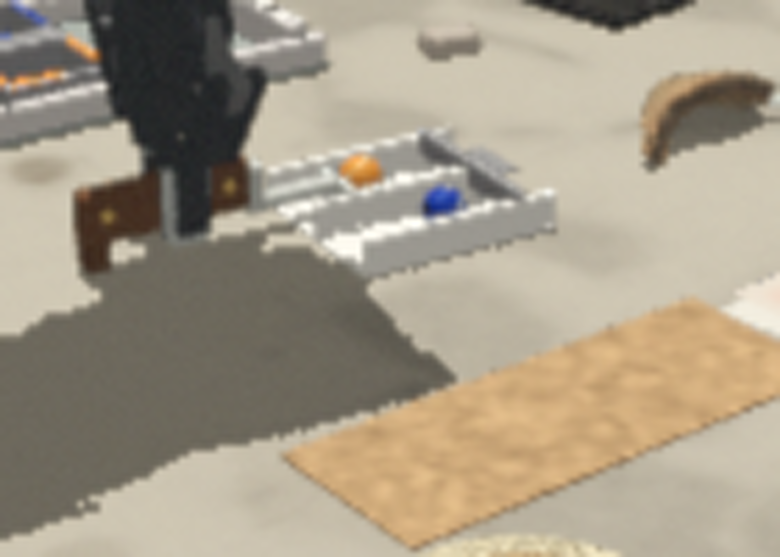

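move_arm(
  plan=[
    [0, -6, 0, 0, -1],
    [0, -15, 0, 0, -1],
    [0, -26, 0, 0, -1],
    [0, -35, 3, 0, -1],
    [-3, -40, 10, 0, -1],
    [-10, -40, 24, -0.3, -1],
    [-18, -40, 43, -0.6, -1],
    [-27, -40, 66, -0.9, -1],
    [-36, -40, 90, -1.2, -1],
    [-46, -40, 114, -1.5, -1],
    [-55, -40, 136, -1.8, -1],
    [-63, -40, 155, -2.1, -1],
  ],
)

```text
t: 10.6
eef_pos: [0.4588, 0.0922, 0.0251]
ee_rot: [-0.706, 0.034, -0.034, 0.706]
force: [0.8, -0.1, -1.0]
width: 0.0131
```

move_arm(
  plan=[
    [-6, 0, 14, -0.3, -1],
    [-9, 0, 22, -0.3, -1],
    [-11, 0, 26, -0.3, -1],
    [-11, 0, 26, -0.3, -1],
  ],
)

```text
t: 11.0
eef_pos: [0.4515, 0.1175, 0.0253]
ee_rot: [0.706, -0.032, 0.032, -0.706]
force: [-0.1, -0.3, -1.3]
width: 0.0132
```

```bash
python3 look.py p 170,130,120,110 160,170,150,100
```

```text
11.0 [451.5 117.5  25.3] [ 0.7064 -0.0323  0.0322 -0.7063] [-0.1 -0.3 -1.3] [ 0.01  0.03 -0.03] 0.013249011592251756
top scale 5.2727272727272725
side scale 5.2
```

View pics/p_side.png

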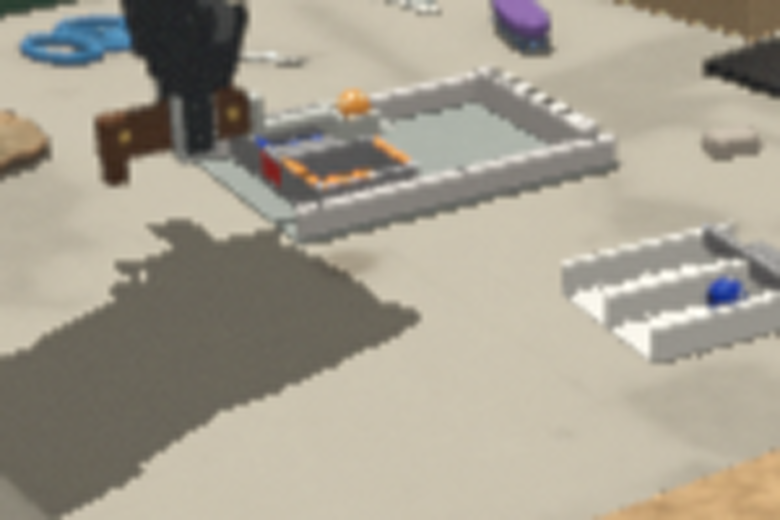

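View pics/p_top.png

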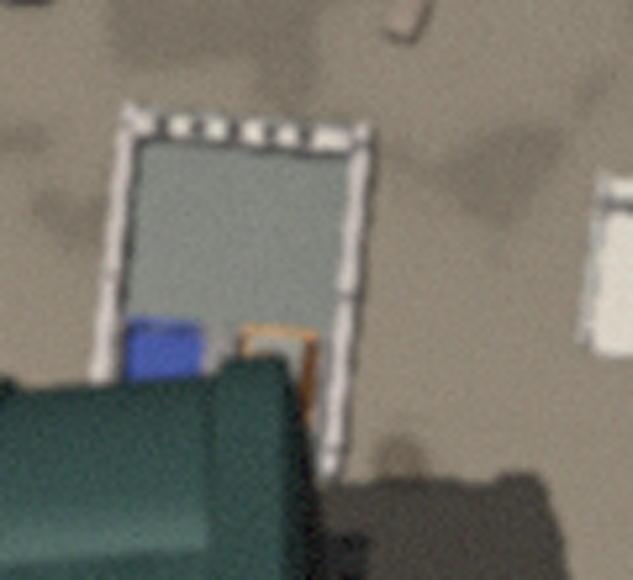

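move_arm(
  plan=[
    [3, 5, 0, 0, -1],
    [5, 9, 0, 0, -1],
    [5, 10, 0, 0, -1],
    [5, 10, 0, 0, -1],
    [5, 10, 0, 0, -1],
  ],
)

```text
t: 11.6
eef_pos: [0.4568, 0.1166, 0.0153]
ee_rot: [0.706, -0.033, 0.032, -0.706]
force: [0.3, -0.5, 0.4]
width: 0.013
```

```bash
python3 look.py q - 160,170,150,100
```

```text
11.6 [456.8 116.6  15.3] [ 0.7064 -0.0326  0.0325 -0.7063] [ 0.3 -0.5  0.4] [-0.04 -0.01  0.02] 0.013035874313715709
side scale 5.2
```

View pics/q_side.png

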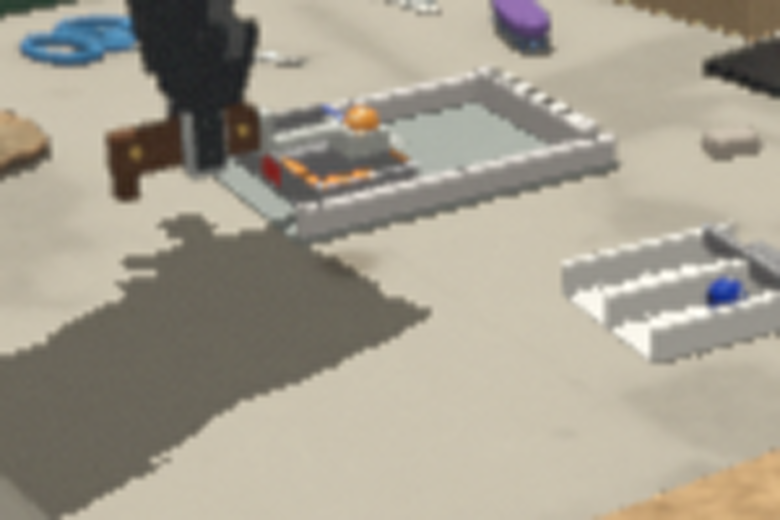

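move_arm(
  plan=[
    [-50, 0, 0, 0, -1],
    [-90, 0, 0, 0, -1],
    [-100, 0, 0, 0, -1],
    [-100, 0, 0, 0, -1],
  ],
)

```text
t: 12.05
eef_pos: [0.3562, 0.126, 0.0157]
ee_rot: [-0.706, 0.032, -0.032, 0.706]
force: [0.3, 0.5, 0.2]
width: 0.0129
```

```bash
python3 look.py r 170,130,120,110 160,170,150,100
```

```text
12.05 [356.2 126.   15.7] [-0.7064  0.0321 -0.0323  0.7064] [0.3 0.5 0.2] [-0.   -0.03 -0.03] 0.012940970342340015
top scale 5.2727272727272725
side scale 5.2
```

View pics/r_side.png

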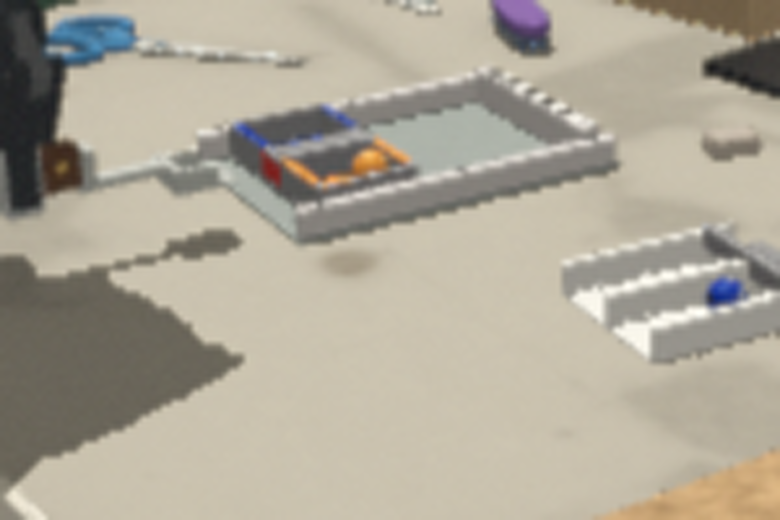

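View pics/r_top.png

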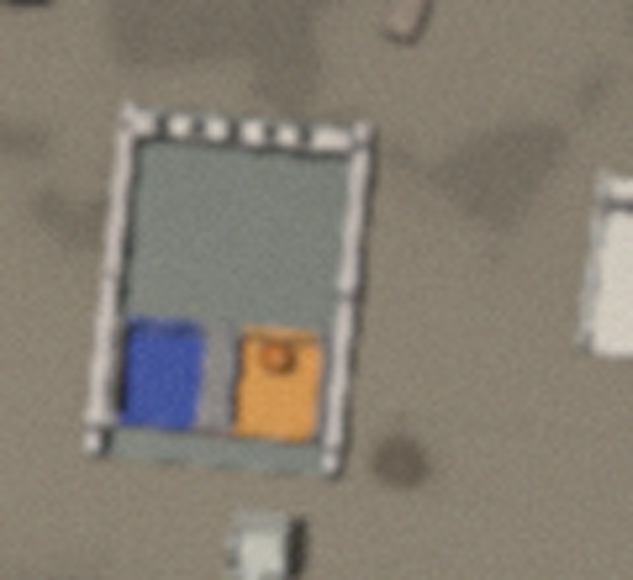

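move_arm(
  plan=[
    [20, -8, -48, 0.6, -1],
    [40, -8, -96, 1.2, -1],
    [60, -8, -144, 1.8, -1],
    [80, -8, -192, 2.4, -1],
    [88.8, -8, -221.6, 2.4, -1],
    [88.8, 15, -221.6, 2.4, -1],
    [88.8, 28.3, -221.6, 2.4, -1],
    [88.8, 28.3, -221.6, 2.4, -1],
  ],
)

```text
t: 12.95
eef_pos: [0.4256, -0.1037, -0.0142]
ee_rot: [-0.705, 0.048, -0.047, 0.706]
force: [-0.7, -0.7, -0.3]
width: 0.0129
```

```bash
python3 look.py s 260,140,100,110 220,190,140,100
python3 - <<'E'
from workcell import env
import numpy as np
a=np.radians(-7.7);w=env.state()["eef_pos"][:2]*1e3
print(w@[np.cos(a),np.sin(a)],w@[-np.sin(a),np.cos(a)])
E
```

```text
12.95 [ 425.6 -103.7  -14.2] [-0.7053  0.0483 -0.0471  0.7057] [-0.7 -0.7 -0.3] [ 0.01 -0.02 -0.03] 0.012926866494359496
top scale 5.2727272727272725
side scale 5.571428571428571
436.1947543347699 -45.39005655878142
```

View pics/s_side.png

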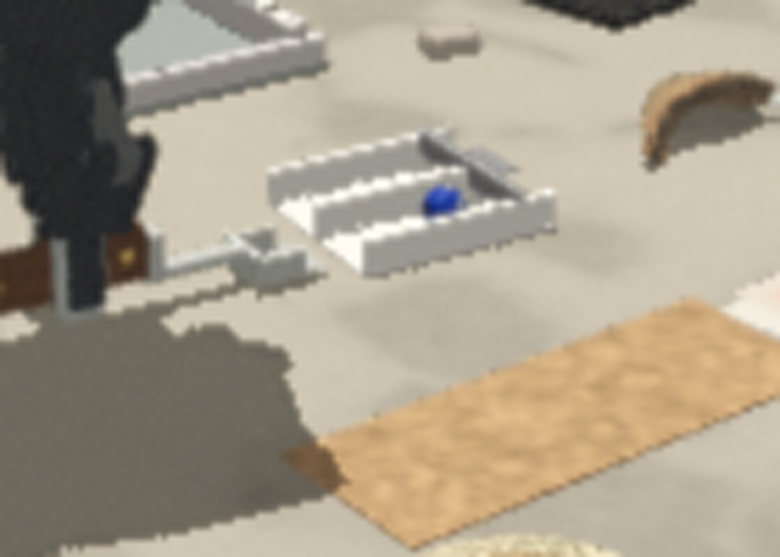

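View pics/s_top.png

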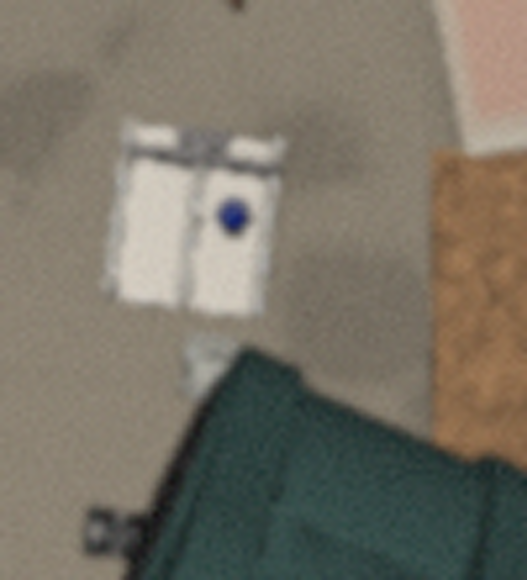

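Run:
```python
import cv2
i=cv2.imread("pics/s_top_full.png");cv2.imwrite("pics/s2.png",cv2.resize(i[190:220,285:325],None,fx=19,fy=19,interpolation=cv2.INTER_CUBIC))
```

```text
(no output)
```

View pics/s2.png

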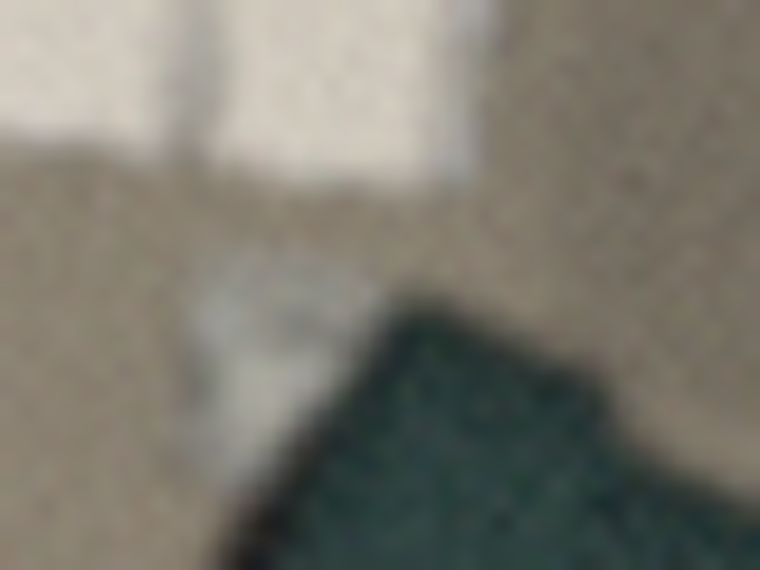

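move_arm(
  plan=[
    [5, 0, -1.5, 0, -1],
    [15, 0, -1.5, 0, -1],
    [25, 0, -1.5, 0, -1],
    [33, 0, -1.5, 0, -1],
    [33, 1.2, -1.5, 0, -1],
    [33, 1.2, -1.5, 0, -1],
  ],
)

```text
t: 13.65
eef_pos: [0.4578, -0.1087, -0.0143]
ee_rot: [-0.705, 0.047, -0.047, 0.706]
force: [-0.5, -0.2, -0.9]
width: 0.0131
```

```bash
python3 look.py u - 220,190,140,100
```

```text
13.65 [ 457.8 -108.7  -14.3] [-0.7055  0.0473 -0.0469  0.7056] [-0.5 -0.2 -0.9] [ 0.02 -0.05  0.03] 0.01312951541214625
side scale 5.571428571428571
```

View pics/u_side.png

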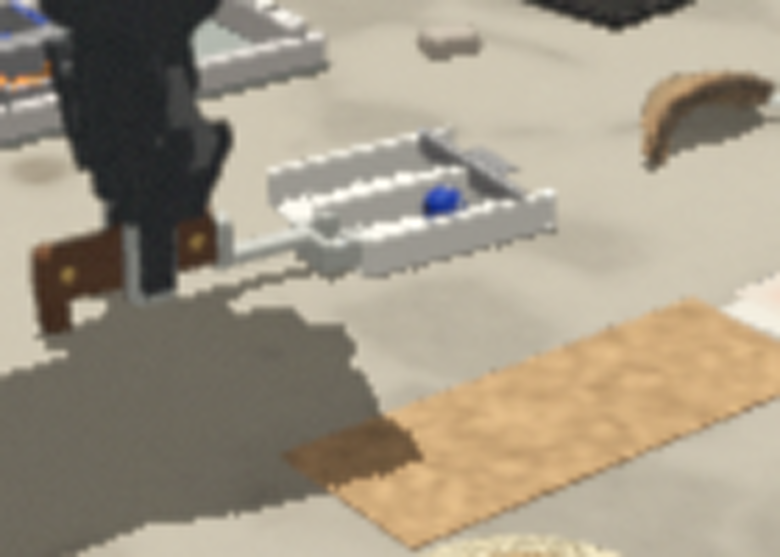

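move_arm(
  plan=[
    [8, 0.3, 0, 0, -1],
    [16, 0.3, 0, 0, -1],
    [24, 0.3, 0, 0, -1],
    [32, 0.3, 0, 0, -1],
    [39, 0.3, 0, 0, -1],
    [46, 0.3, 0, 0, -1],
    [52, 0.3, 0, 0, -1],
    [58, 0.3, 0, 0, -1],
    [63, 0.3, 0, 0, -1],
    [67, 0.3, 0, 0, -1],
    [71, 0.3, 0, 0, -1],
    [71, 0.3, 0, 0, -1],
  ],
)

```text
t: 14.9
eef_pos: [0.5284, -0.1183, -0.0145]
ee_rot: [-0.706, 0.047, -0.047, 0.706]
force: [-0.5, -0.5, -0.7]
width: 0.0129
```

move_arm(
  plan=[
    [-4, 0, 0, 0, -1],
    [-9, 0, 0, 0, -1],
    [-15, 0, 0, 0, -1],
    [-21, 0, 0, 0, -1],
    [-26, 0, 0, 0, -1],
    [-30, 0, 0, 0, -1],
    [-30, 0, 0, 0, -1],
  ],
)

```text
t: 15.6
eef_pos: [0.498, -0.1142, -0.0143]
ee_rot: [-0.706, 0.047, -0.047, 0.706]
force: [-0.6, 0.0, -1.5]
width: 0.013
```

```bash
python3 look.py v - 220,190,140,100
```

```text
15.6 [ 498.  -114.2  -14.3] [-0.7055  0.0474 -0.0472  0.7055] [-0.6  0.  -1.5] [-0.04  0.06 -0.05] 0.012966110217208249
side scale 5.571428571428571
```

View pics/v_side.png

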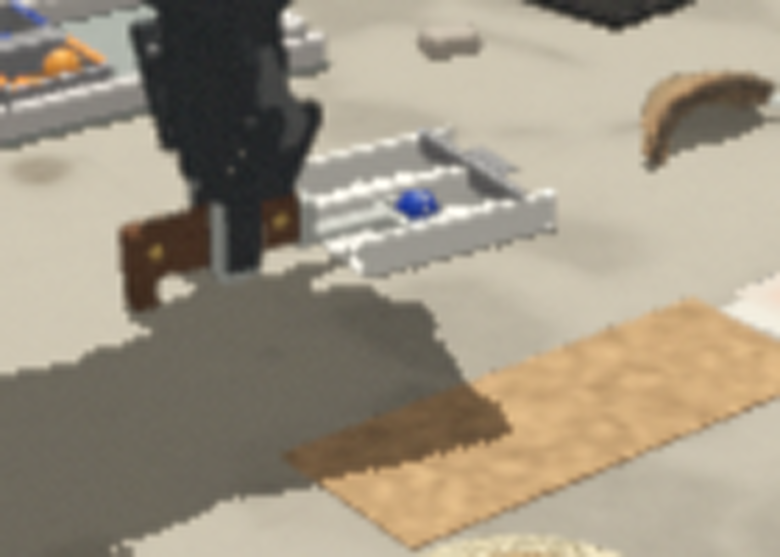

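move_arm(
  plan=[
    [0, -6, 0, 0, -1],
    [0, -15, 0, 0, -1],
    [0, -26, 0, 0, -1],
    [0, -35, 4, 0, -1],
    [-3, -40, 13, 0, -1],
    [-8, -40, 30, -0.2, -1],
    [-15, -40, 55, -0.5, -1],
    [-23, -40, 88, -0.8, -1],
    [-32, -40, 124, -1.1, -1],
    [-41, -40, 160, -1.4, -1],
    [-50, -40, 195, -1.7, -1],
    [-58, -40, 226, -2, -1],
  ],
)

```text
t: 16.85
eef_pos: [0.4703, 0.1196, 0.0259]
ee_rot: [-0.706, 0.035, -0.035, 0.706]
force: [-0.0, -0.5, -0.6]
width: 0.0127
```

move_arm(
  plan=[
    [-7, 0, 27, -0.2, -1],
    [-12, 0, 46, -0.4, -1],
    [-15, 3, 58, -0.4, -1],
    [-16.5, 7, 64, -0.4, -1],
    [-16.5, 10, 64, -0.4, -1],
    [-16.5, 10, 64, -0.4, -1],
    [-16.5, 10, 64, -0.4, -1],
  ],
)

```text
t: 17.55
eef_pos: [0.4612, 0.182, 0.0155]
ee_rot: [0.706, -0.033, 0.033, -0.706]
force: [1.2, 0.5, -1.4]
width: 0.0134
```

```bash
python3 look.py w 170,130,120,110 160,170,150,100;  python3 - <<'E'
from workcell import env
import numpy as np
a=np.radians(-5.3);w=env.state()["eef_pos"][:2]*1e3
print(w@[np.cos(a),np.sin(a)],w@[-np.sin(a),np.cos(a)])
E
```

```text
17.55 [461.2 182.   15.5] [ 0.7064 -0.0329  0.0327 -0.7063] [ 1.2  0.5 -1.4] [0.03 0.04 0.  ] 0.01340346103818488
top scale 5.2727272727272725
side scale 5.2
442.50115477446855 224.00914435915283
```

View pics/w_side.png

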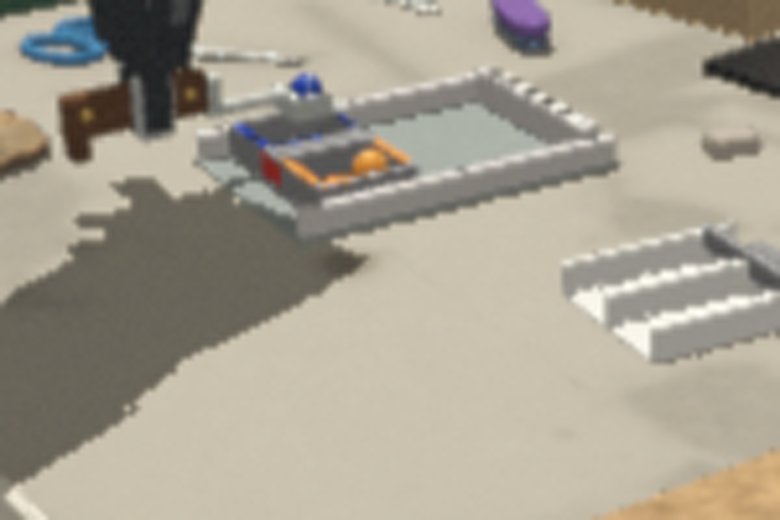

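View pics/w_top.png

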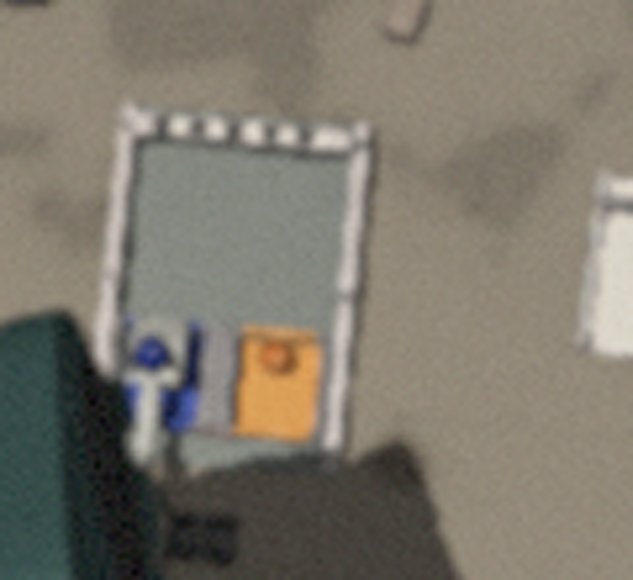

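move_arm(
  plan=[
    [-50, 0, 0, 0, -1],
    [-90, 0, 0, 0, -1],
    [-100, 0, 0, 0, -1],
    [-100, 0, 0, 0, -1],
  ],
)

```text
t: 18.05
eef_pos: [0.3605, 0.1918, 0.0159]
ee_rot: [-0.706, 0.032, -0.032, 0.706]
force: [0.8, -0.4, -1.0]
width: 0.0133
```

```bash
python3 look.py x 170,130,120,110 160,170,150,100
```

```text
18.05 [360.5 191.8  15.9] [-0.7064  0.0323 -0.0323  0.7064] [ 0.8 -0.4 -1. ] [ 0.   -0.01 -0.08] 0.013292185646505816
top scale 5.2727272727272725
side scale 5.2
```

View pics/x_side.png

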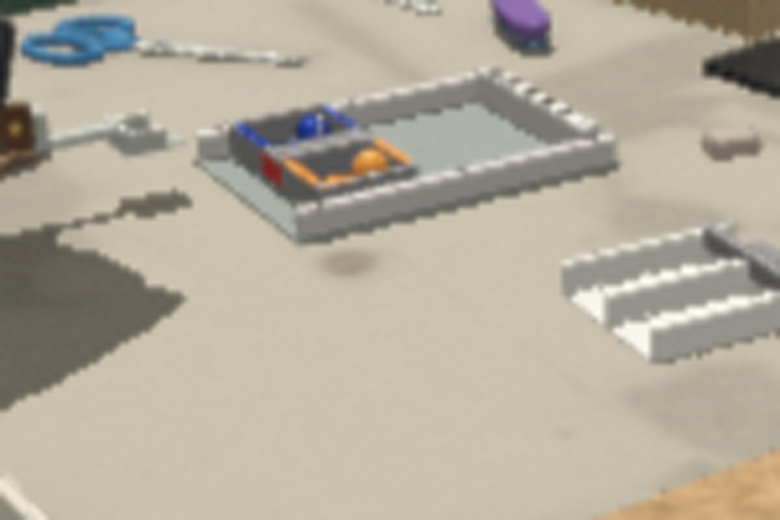

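View pics/x_top.png

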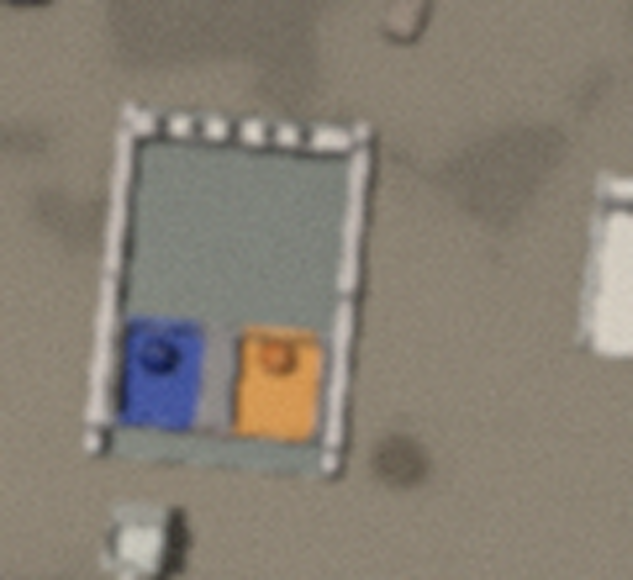

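move_arm(
  plan=[
    [8, -15, -18, 0, -1],
    [24, -20, -58, -0.4, -1],
    [44, -20, -106, -0.8, -1],
    [63, -20, -153, -1.2, -1],
    [82, -20, -199, -1.6, -1],
    [101, -20, -245, -2, -1],
    [120, -20, -291, -2.4, -1],
    [139, -20, -337, -2.8, -1],
    [158, -20, -383, -2.8, -1],
    [175, -20, -424, -2.8, -1],
    [188.2, -20, -456.2, -2.8, -1],
    [188.2, -20, -456.2, -2.8, -1],
  ],
)

```text
t: 19.35
eef_pos: [0.509, -0.2855, 0.035]
ee_rot: [0.708, -0.016, 0.017, -0.706]
force: [0.3, 0.2, -1.8]
width: 0.0133
```

```bash
python3 look.py y 310,130,100,120 230,140,180,130
```

```text
19.35 [ 509.  -285.5   35. ] [ 0.7076 -0.016   0.0173 -0.7062] [ 0.3  0.2 -1.8] [0.05 0.01 0.06] 0.013303377947042526
top scale 4.833333333333333
side scale 4.333333333333333
```

View pics/y_top.png

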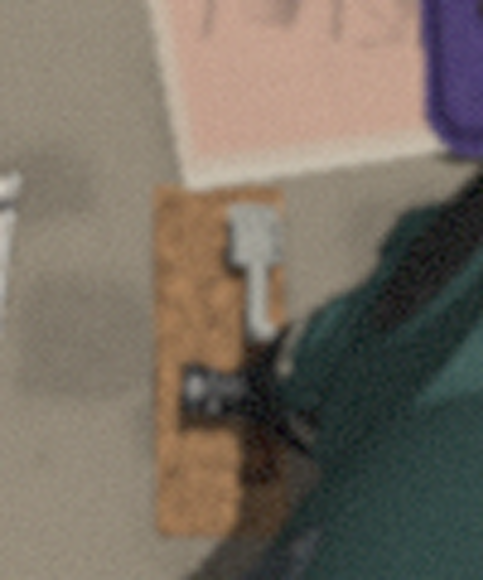

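View pics/y_side.png

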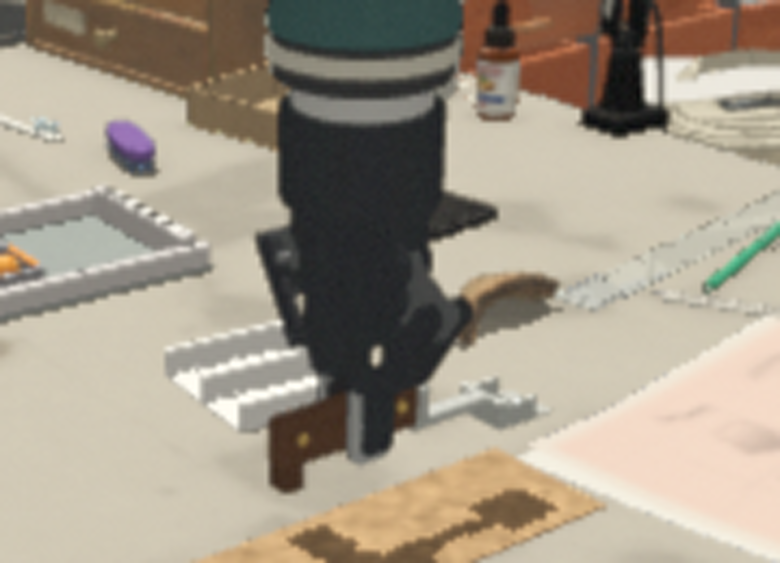

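move_arm(
  plan=[
    [-2, 20, 3, 0, -1],
    [-2, 40, 3, 0, -1],
    [-2, 48, 3, 0, -1],
    [-2, 49.5, 3, 0, -1],
    [-2, 49.5, 3, 0, -1],
  ],
)

```text
t: 19.95
eef_pos: [0.5054, -0.2764, -0.0135]
ee_rot: [0.707, -0.015, 0.015, -0.707]
force: [-0.3, -0.3, -0.7]
width: 0.0132
```

move_arm(
  plan=[
    [0, 0.5, 0, 0, -1],
    [0, 0.5, 0, 0, -1],
  ],
)

```text
t: 20.15
eef_pos: [0.5056, -0.2767, -0.0138]
ee_rot: [0.707, -0.015, 0.015, -0.707]
force: [-0.3, -0.5, -0.7]
width: 0.0133
```

```bash
python3 look.py z 310,130,100,120 230,170,150,110
```

```text
20.15 [ 505.6 -276.7  -13.8] [ 0.7071 -0.0149  0.0154 -0.7067] [-0.3 -0.5 -0.7] [ 0.09 -0.02  0.03] 0.013295748058613605
top scale 4.833333333333333
side scale 5.2
```

View pics/z_side.png

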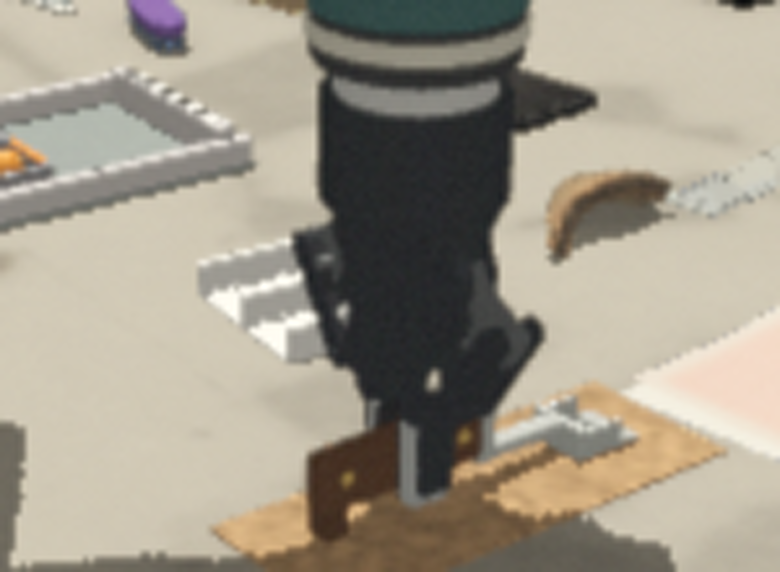

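View pics/z_top.png

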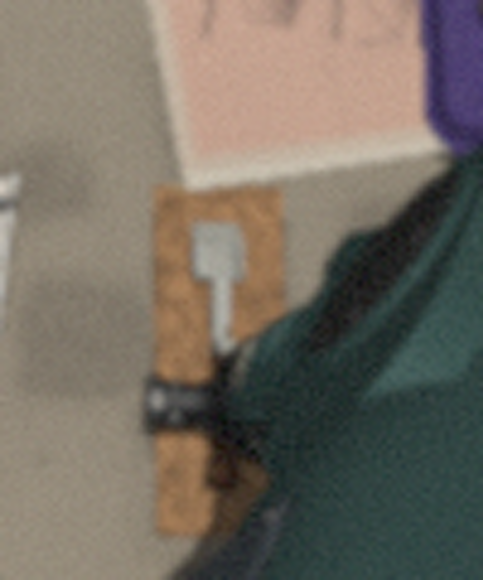

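move_arm(
  plan=[
    [0, 0.5, 0, 0, -1],
    [0, 0.5, 0, 0, -1],
  ],
)

```text
t: 20.45
eef_pos: [0.5053, -0.2767, -0.0146]
ee_rot: [0.707, -0.015, 0.015, -0.707]
force: [0.1, 0.5, 3.6]
width: 0.0128
```

move_arm(
  plan=[
    [0, 0.5, 0, 0, -1],
    [0, 0.5, 0, 0, -1],
  ],
)

```text
t: 20.65
eef_pos: [0.5054, -0.2767, -0.0146]
ee_rot: [0.707, -0.015, 0.015, -0.707]
force: [-2.5, 2.0, 12.6]
width: 0.0134
```

move_arm(
  plan=[
    [0, -0.6, 0, 0, -1],
    [0, -0.6, 0, 0, 0.2],
    [0, -0.6, 0, 0, 0.2],
    [0, -0.6, 0, 0, 0.2],
    [0, -0.6, 0, 0, 0.2],
    [0, -20, 0, 0, 0.2],
    [0, -60, 0, 0, 0.2],
    [0, -100, 0, 0, 0.2],
    [0, -100, 0, 0, 0.2],
  ],
)

```text
t: 21.55
eef_pos: [0.5073, -0.278, 0.0894]
ee_rot: [0.708, -0.013, 0.017, -0.705]
force: [0.9, 0.1, -0.5]
width: 0.0514
```

```bash
python3 look.py aa 310,130,100,120 230,170,150,110
```

```text
21.55 [ 507.3 -278.    89.4] [ 0.7084 -0.0131  0.0172 -0.7055] [ 0.9  0.1 -0.5] [-0.   -0.04  0.02] 0.05137677531150977
top scale 4.833333333333333
side scale 5.2
```

View pics/aa_side.png

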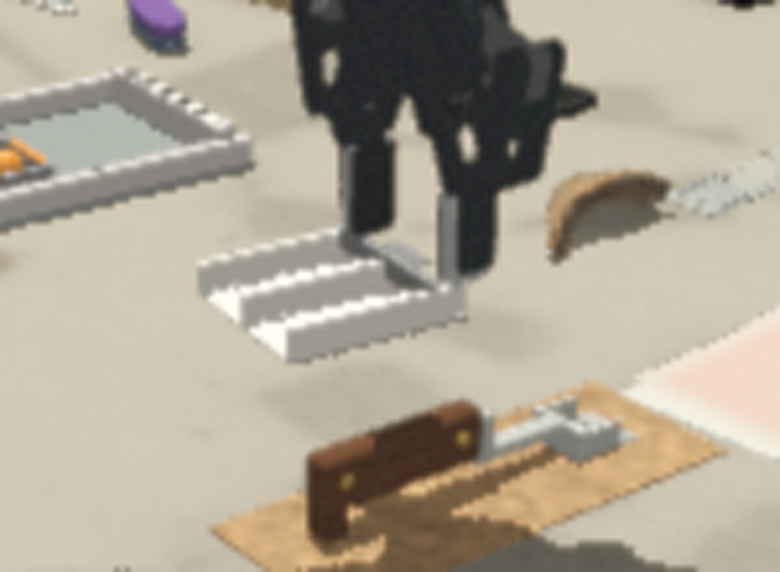

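View pics/aa_top.png

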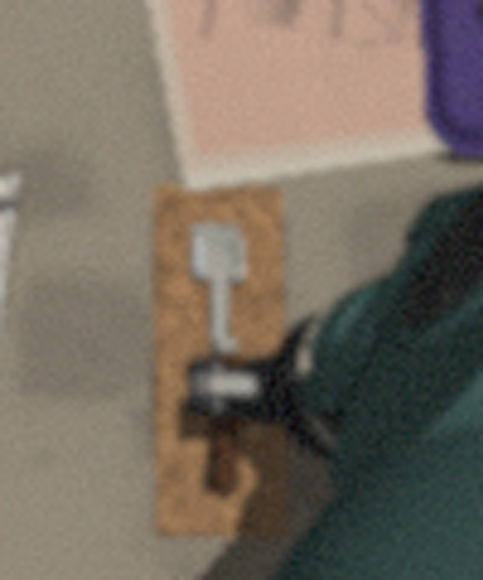

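move_arm(
  plan=[
    [-4, 0, 45, 0.5, -1],
    [-9, 0, 94, 1, -1],
    [-13, 0, 143, 1.5, -1],
    [-18, 0, 192, 2, -1],
    [-22, 0, 241, 2.5, -1],
    [-27, 0, 290, 2.8, -1],
    [-31, 0, 339, 2.8, -1],
    [-36, 0, 388, 2.8, -1],
    [-39, 20, 423.7, 2.8, -1],
    [-39, 50, 423.7, 2.8, -1],
    [-39, 50, 423.7, 2.8, -1],
  ],
)

```text
t: 22.75
eef_pos: [0.4813, 0.1489, 0.031]
ee_rot: [0.707, -0.034, 0.029, -0.706]
force: [-0.2, 0.7, 0.0]
width: 0.0002
```

```bash
python3 look.py bb 170,130,120,110 160,150,150,110;  python3 - <<'E'
from workcell import env
import numpy as np
a=np.radians(-5.3);w=env.state()["eef_pos"][:2]*1e3
print(w@[np.cos(a),np.sin(a)],w@[-np.sin(a),np.cos(a)])
E
```

```text
22.75 [481.3 148.9  31. ] [ 0.7069 -0.0341  0.0294 -0.7059] [-0.2  0.7  0. ] [0.   0.02 0.01] 0.00024742621478483914
top scale 5.2727272727272725
side scale 5.2
467.8895170301643 192.0746378926272
```

View pics/bb_side.png

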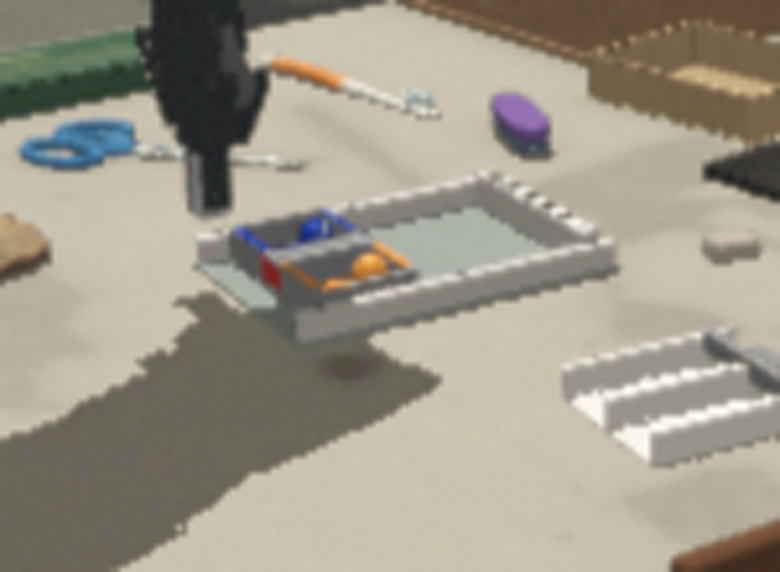

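move_arm(
  plan=[
    [0, 25, 0, 0, -1],
    [0, 40, 0, 0, -1],
    [0, 44, 0, 0, -1],
    [6, 44, 0, 0, -1],
    [12, 44, 0, 0, -1],
    [12, 44, 0, 0, -1],
  ],
)

```text
t: 23.45
eef_pos: [0.4983, 0.1472, -0.0084]
ee_rot: [-0.706, 0.032, -0.033, 0.706]
force: [0.1, 0.6, -0.5]
width: -0.0002
```

```bash
python3 look.py cc 170,130,120,110 160,150,150,110;  python3 - <<'E'
from workcell import env
import numpy as np
a=np.radians(-5.3);w=env.state()["eef_pos"][:2]*1e3
print(w@[np.cos(a),np.sin(a)],w@[-np.sin(a),np.cos(a)])
E
```

```text
23.45 [498.3 147.2  -8.4] [-0.7062  0.0319 -0.0335  0.7065] [ 0.1  0.6 -0.5] [-0.03 -0.05 -0.07] -0.0002250578949063612
top scale 5.2727272727272725
side scale 5.2
481.21892336467624 192.55258857429783
```

View pics/cc_side.png

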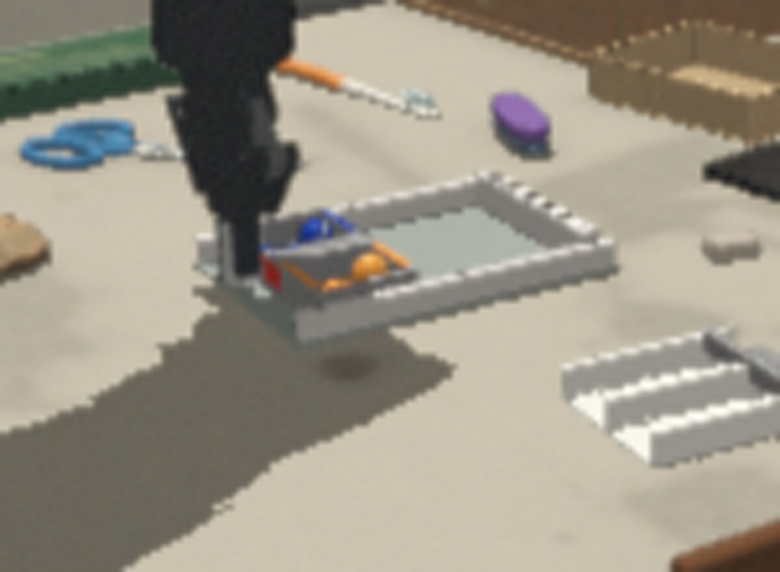

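move_arm(
  plan=[
    [3, 4, 0, 0, -1],
    [7, 4, 0, 0, -1],
    [12, 4, 0, 0, -1],
    [18, 4, 0, 0, -1],
    [25, 4, 0, 0, -1],
    [33, 4, 0, 0, -1],
    [42, 4, 0, 0, -1],
    [51, 4, 0, 0, -1],
    [60, 4, 0, 0, -1],
    [68, 4, 0, 0, -1],
    [74, 4, 0, 0, -1],
    [78, 4, 0, 0, -1],
  ],
)

```text
t: 24.75
eef_pos: [0.5746, 0.1401, -0.0135]
ee_rot: [-0.706, 0.033, -0.032, 0.706]
force: [-2.0, 0.3, 1.7]
width: -0.0004
```

```bash
python3 look.py dd 170,120,120,110 160,150,150,110;  python3 - <<'E'
from workcell import env
import numpy as np
a=np.radians(-5.3);w=env.state()["eef_pos"][:2]*1e3
print(w@[np.cos(a),np.sin(a)],w@[-np.sin(a),np.cos(a)])
E
```

```text
24.75 [574.6 140.1 -13.5] [-0.7064  0.0325 -0.0325  0.7064] [-2.   0.3  1.7] [0.06 0.39 0.  ] -0.00040533252426192006
top scale 5.2727272727272725
side scale 5.2
559.1872923357205 192.5850248714017
```

View pics/dd_side.png

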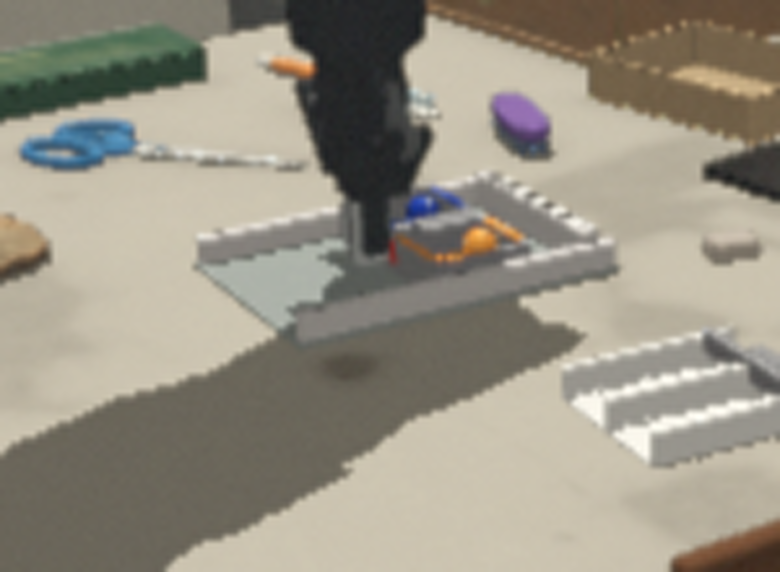

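View pics/dd_top.png

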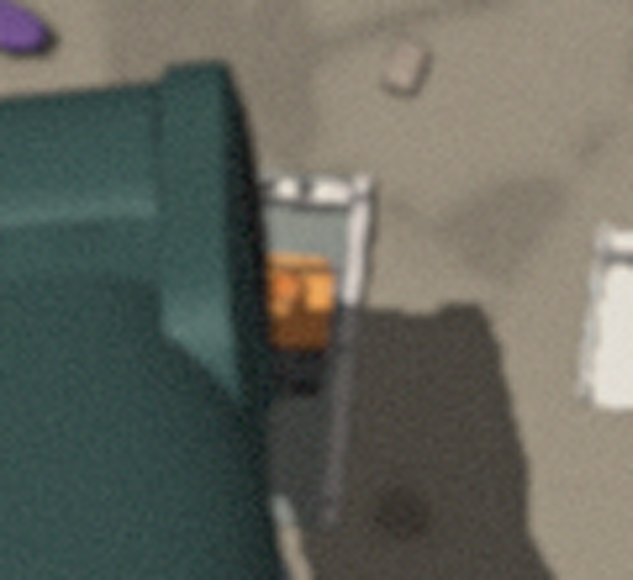

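move_arm(
  plan=[
    [4, 0, 0, 0, -1],
    [9, 0, 0, 0, -1],
    [14, 0, 0, 0, -1],
    [18, 0, 0, 0, -1],
    [21, 0, 0, 0, -1],
    [23, 0, 0, 0, -1],
    [24, 0, 0, 0, -1],
  ],
)

```text
t: 25.55
eef_pos: [0.598, 0.138, -0.0134]
ee_rot: [0.706, -0.033, 0.032, -0.706]
force: [-2.9, -0.4, 1.6]
width: -0.0003
```

move_arm(
  plan=[
    [1, 0, 0, 0, -1],
    [2, 0, 0, 0, -1],
    [3, 0, 0, 0, -1],
  ],
)

```text
t: 25.85
eef_pos: [0.601, 0.1377, -0.0134]
ee_rot: [0.706, -0.032, 0.032, -0.706]
force: [-1.9, 0.1, 0.6]
width: -0.0003
```

move_arm(
  plan=[
    [1, 0, 0, 0, -1],
    [2, 0, 0, 0, -1],
  ],
)

```text
t: 26.05
eef_pos: [0.603, 0.1375, -0.0134]
ee_rot: [0.706, -0.032, 0.032, -0.706]
force: [-1.1, 0.5, 0.5]
width: -0.0002
```

move_arm(
  plan=[
    [1, 0, 0, 0, -1],
    [2, 0, 0, 0, -1],
  ],
)

```text
t: 26.25
eef_pos: [0.605, 0.1373, -0.0134]
ee_rot: [0.706, -0.032, 0.032, -0.706]
force: [-1.4, 1.6, 0.3]
width: 0.0
```

move_arm(
  plan=[
    [1, 0, 0, 0, -1],
    [2, 0, 0, 0, -1],
  ],
)

```text
t: 26.45
eef_pos: [0.6062, 0.1372, -0.0135]
ee_rot: [-0.706, 0.033, -0.032, 0.706]
force: [-9.7, 0.4, 7.1]
width: 0.0
```

move_arm(
  plan=[
    [0.7, 0, 0, 0, -1],
    [1.3, 0, 0, 0, -1],
  ],
)

```text
t: 26.65
eef_pos: [0.6062, 0.1373, -0.0135]
ee_rot: [-0.706, 0.034, -0.031, 0.706]
force: [-15.9, 0.9, 11.7]
width: -0.0001
```

move_arm(
  plan=[
    [0, 0, 0, 0, -1],
    [-3, 0, 0, 0, -1],
    [-10, 0, 0, 0, -1],
    [-30, 0, 0, 0, -1],
    [-45, -30, 0, 0, -1],
    [-60, -80, 0, 0, -1],
    [-100, -120, 0, 0, -1],
    [-150, -140, 0, 0, -1],
    [-200, -140, 0, 0, -1],
    [-240, -140, 0, 0, -1],
    [-240, -140, 0, 0, -1],
  ],
)

```text
t: 27.75
eef_pos: [0.3634, 0.159, 0.1267]
ee_rot: [0.706, -0.033, 0.031, -0.706]
force: [-0.5, -0.1, 0.3]
width: -0.0001
```

```bash
python3 look.py ee 170,120,120,110 160,150,150,110
python3 - <<'E'
import cv2
i=cv2.imread("pics/ee_top_full.png");cv2.imwrite("pics/ee2.png",cv2.resize(i[135:250,170:385],None,fx=3.6,fy=3.6,interpolation=cv2.INTER_CUBIC))
E
```

```text
27.75 [363.4 159.  126.7] [ 0.7065 -0.0325  0.0313 -0.7063] [-0.5 -0.1  0.3] [-0.02 -0.01  0.02] -0.00011192194424883356
top scale 5.2727272727272725
side scale 5.2
```

View pics/ee_side.png

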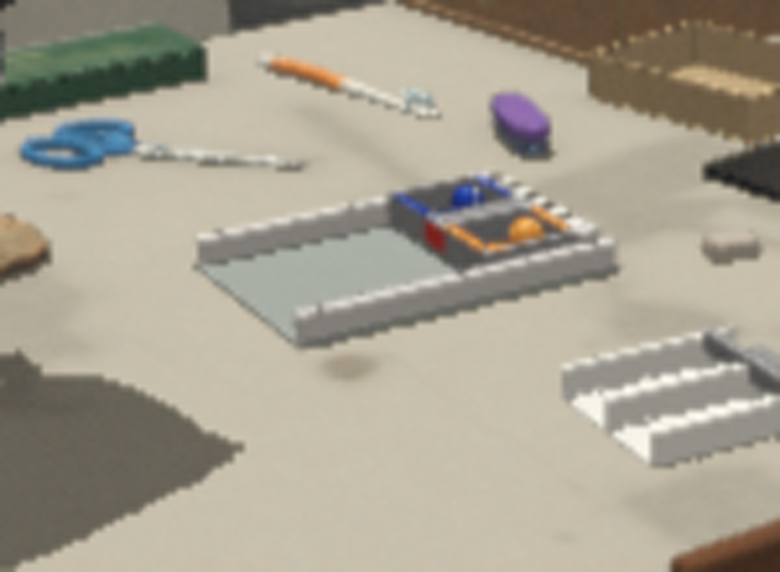

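View pics/ee_top.png

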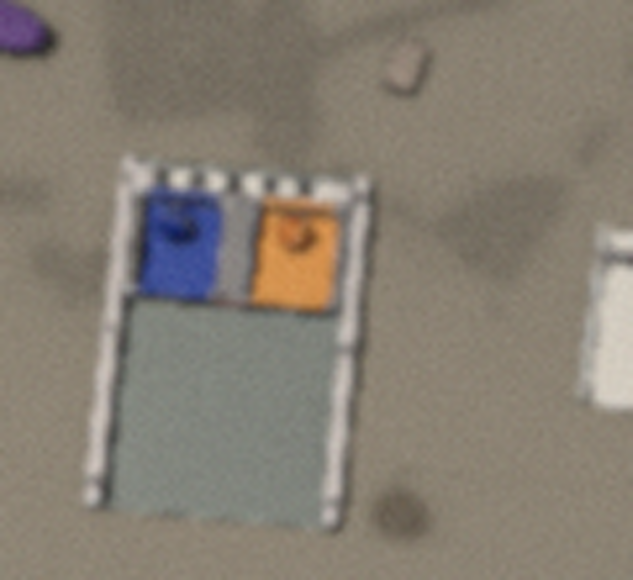

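View pics/ee2.png

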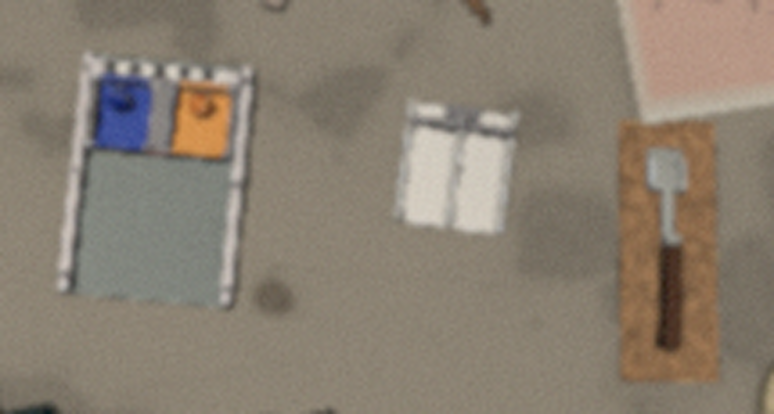

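View pics/ee_side_full.png

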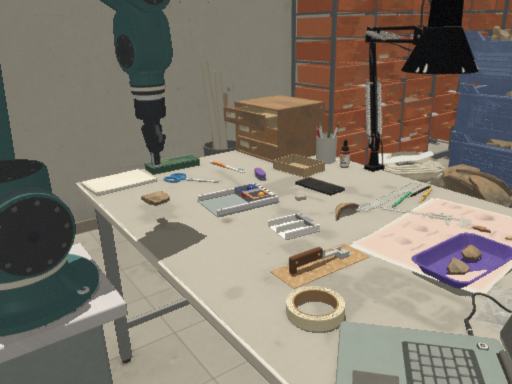

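```bash
python3 -c "
from workcell import env
print(env.hand_in())"
```

```text
the job is handed in; nothing more can be done
None
```

I've handed the job in at about 28 s, and the last pictures show every step done. Each bead is in the well of its own colour. The spoon lies lengthwise on the cork mat with its bowl and foot both on it. The carriage is home: it sits flush with the scale-bar stop in the top view, and the wrist force rose to about 16–20 N while the arm stopped moving. The sherds and eraser I could see in the pictures look unmoved.

- **Beads not tipped:** the move interface can only turn about the vertical tool axis, so I couldn't tip the spoon nose-down. I held it level a few millimetres above each well's rim and pulled it back sharply. Each bead rolled over the crest and dropped into its well on the first try.
- **Height reading disagreed:** the measured tool height read about 38 mm lower than the cameras showed. I set heights from the pictures and from light contact forces instead.
- **Light knock on the tray:** on the first approach the spoon's nose touched the front edge of the tray, at about 2 N, so I backed off and went in again slightly higher.

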